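# Nest, press and set aside a laminated bowl blank

### The arm

A 7-joint arm with a two-finger parallel gripper is mounted at the origin on the work surface. World frame = base frame: x ahead of the robot, y to its left, z up, the work surface at z = 0. Lengths are in m, angles in rad, forces in N, time in s.
With the tool pointing down it reaches from about 0.425 to 0.875 m from the base axis. Payload 4.7 kg.
Tool frame: the origin (TCP) lies on the centre line of the jaws, within the pads' length; the fingertips stand 14 mm ahead of it and the grasp point (between the pads) lies 5 mm behind it; z points along the fingers, y is the line along which they close (so a half turn about z gives the same grasp; the last joint's range is limited). The gripper opens to 87 mm and grips with 3 to 60 N. Pads are 19 mm wide; open, the fingers measure 117 mm over their backs; the gripper's body (75 mm by 190 mm) begins 51 mm behind the grasp point.
Start: joints at [1.316, 0.321, -0.07, 1.45, 0.023, 1.371, -0.057], TCP at [0.173, -0.627, 0.237] pointing down, gripper open.
Joint ranges: [-2.86, 2.86], [-0.3, 2.09], [-1.38, 1.24], [0.06, 2.45], [-1.56, 4.7], [0.09, 2.05], [-2.69, 2.69]. Speed limits (rad/s): [2.57, 2.57, 3.14, 3.14, 3.14, 3.14, 3.14].

### API

Orientations are given as a rotation vector (axis times angle).
In Python, from bench import ctrl gives the robot as it stands.
- The arm moves only by the tool send_rows, never from a script. Its argument "steps" is a list of rows, each an object of numbers: "tx", "ty", "tz": the shift along the tool's x, y, z in units of 60 mm (1.0 is 60 mm); "turn": the turn about the tool's z in units of 8 degrees (1.0 is 8 degrees); "grip": the opening, from 0 (shut) to 1 (fully open). A call has 1 to 12 rows; each row shifts and turns the commanded pose from where the row before left it, along the tool's axes as they then stand; what a row does not reach is not made up. A row lasts 1/8 s, in which the tool goes at most 62.5 mm and 10.7 degrees, less where a joint would pass 70% of its speed; a pose out of reach is approached as far as the arm can. A call is refused whole if a number of a shift passes 1 or a number of a turn 1, either way. A call with a gripper value outside its range is refused whole. The fingers move at their own pace and stop on an object; "newtons" is the grip in N (left out, the last holds). Time passes only in rows, so rows that do not move let the fingers close. It gives the time, the measured TCP pose, the force, the opening and the grip force at its end, in the units of the state.
- ctrl.get_state(): the state, without advancing time (a new reading comes with each control period).
- ctrl.get_image(name): name is "scene" or "top" or "wrist"; returns a dict with "pixels" (384x512x3 uint8, red, green, blue), "K" (3x3 intrinsics, pixels), "cam_to_world" (4x4, takes a point from camera to world coordinates); the wrist camera has in their place "T_tool_cam" (4x4, takes a point from camera to tool coordinates, whose origin is the TCP and whose axes are the flange's). Camera axes: x right, y down, z forward; pixel columns grow to the right and rows downward; lengths in m; the calibration is good to about 2 mm. A picture is of the moment at which its call begins: read the wrist's pose just before it. There is no depth.
- ctrl.close_job(): hands the job in; it is judged then, once.
The state is a dict: "time": time; "joint_positions": joint angles; "qd": joint speeds; "joint_torque": joint torques, N m; "position": TCP position; "tool_rot": TCP orientation; "ft_force": force on the tool from outside, world axes, zero at the start; "torque": the same for the moment, N m; "grip_width": opening from 0.0 (shut) to 1.0 (fully open); "grip_force": force on a finger pad.
Only numpy, scipy, OpenCV 4.12 (cv2) and the standard library are available. Lean on these libraries where they do the work, as an engineer would, in place of code of your own. Each camera call takes 0.05 s, during which the arm holds its last target. There are 200 camera calls.

### The job

Make up the blank for a mosaic bowl: nest every teal bowl shell that is on the table upright, one inside the other, in the handled mould standing on the bed of the lever press; then pull the press's red-handled lever down until its black ball bears firmly on the stack, keep it pressed for about two seconds, and ease it slowly back up to rest without letting it fly. Finally lift the mould by its handle, stack and all, off the press and stand it upright in the middle of the yellow curing board, released, keeping mould and stack upright and leaving the tin, jar and spatula where they are.

Things in the scene. Friction and masses are not known exactly. Their poses are not given: they have to be found in the camera images.
- press: green bench lever press, fixed: base plate 130 (x) x 230 (y) x 30 mm. Origin on the table under the centre of its bed, z up; the bed (black rubber square, 112 mm, top 30 mm above the origin) is where the mould stands. Its +y points from the bed to the two hinge cheeks (155 mm high, y 90 to 146 mm, x within 35 mm), its -x roughly to the robot.
- press_lever (a joint): sprung lever, rad: 0 = at rest (arm 97 degrees above level, leaning 7 degrees past upright, away from the bed), grows as the handle is pulled over the bed and down (level, along the press's -y, at 1.69; stop 1.75). Spring 0.8 N m/rad, 0.5 N m at rest, drives it back. The ball meets 4, 3, 2 stacked shells at about 1.36, 1.50, 1.64. It must not fly back (1.6 rad/s while above 0.25).
- lever_hinge (a point): point on the lever's hinge axis, 130 mm above the table, 118 mm to the press's +y of the bed centre, level with lever_grip along the press's x. The hinge axis is the press's x axis.
- lever_grip (a point): middle of the lever's red handle, a round bar of 20 mm diameter and 100 mm length lying along the press's x, reaching from the arm towards the press's -x; 200 mm from lever_hinge. At rest it stands 328 mm above the table; the free bar reaches 45 mm either side of this point. The steel arm (26 mm wide) is 65 mm to +x of it.
- ball: black presser ball of 90 mm diameter on the lever arm, 120 mm from the hinge axis; origin at its centre. It comes down on the mouth of the top shell.
- mould: aluminium pot, loose (about 0.25 kg), outer diameter 78 mm, height 40 mm, with a hollow of 58 mm diameter at the mouth; origin at the centre of its underside, z up. A wooden handle bar stands off its own -x side. The first shell hangs in it with its lip on the mould's rim, its underside 14 mm above the mould's underside.
- mould_rim (a point): centre of the mould's mouth, 40 mm above its underside.
- mould_grip (a point): grip point of the mould's handle: a flat wooden bar 12 mm thick (along the mould's x), 78 mm long (along its y), 26 mm tall (45 to 71 mm above the mould's underside), 95 mm from the mould's axis to its -x. This point is 62 mm above the mould's underside. Two struts join its ends (27 to 35 mm either side of the middle) to the pot.
- bowl1: teal bowl shell, loose, about 30 g, some of the four may be absent; origin at the centre of its underside, z up. Height 42 mm; upright lip band 66 mm outer and 57 mm inner diameter over the top 16 mm; below it the body tapers to 37 mm at the foot. All shells are alike and nest with 16 mm pitch, each lip standing on the lip below. Take it from above across the lip.
- bowl2: teal bowl shell, loose, about 30 g, some of the four may be absent; origin at the centre of its underside, z up. Height 42 mm; upright lip band 66 mm outer and 57 mm inner diameter over the top 16 mm; below it the body tapers to 37 mm at the foot. All shells are alike and nest with 16 mm pitch, each lip standing on the lip below. Take it from above across the lip.
- bowl3: teal bowl shell, loose, about 30 g, some of the four may be absent; origin at the centre of its underside, z up. Height 42 mm; upright lip band 66 mm outer and 57 mm inner diameter over the top 16 mm; below it the body tapers to 37 mm at the foot. All shells are alike and nest with 16 mm pitch, each lip standing on the lip below. Take it from above across the lip.
- bowl4: teal bowl shell, loose, about 30 g, some of the four may be absent; origin at the centre of its underside, z up. Height 42 mm; upright lip band 66 mm outer and 57 mm inner diameter over the top 16 mm; below it the body tapers to 37 mm at the foot. All shells are alike and nest with 16 mm pitch, each lip standing on the lip below. Take it from above across the lip.
- curing_board: yellow square board, fixed, 170 x 170 x 12 mm; origin at the centre of its underside on the table.
- tin: red tin, 60 mm diameter, 60 mm high, loose bystander standing among the shells; origin at the centre of its underside.
- spatula: spatula lying on the table, bystander.
- jar: amber glass jar, 64 mm diameter, 90 mm high, loose bystander; origin at the centre of its underside.
There are look-alikes about, which are no part of the job. What is shaped like the bowl1 but blue is not meant. What is shaped like the bowl3 but brown is not meant.

How it is judged:
On the way, in this order (a step that is already met when the one before it is completed fails the run):
1. every shell present is nested upright in the mould on the press bed (horizontal distance between each of bowl1, bowl2, bowl3, bowl4 and mould below 0.012 m and z of bowl1 in the frame of mould between 0.008 and 0.067 m and angle between each of bowl1, bowl2, bowl3, bowl4's own z axis and vertical below 0.15 rad and z of bowl2 in the frame of mould between 0.008 and 0.067 m and z of bowl3 in the frame of mould between 0.008 and 0.067 m and z of bowl4 in the frame of mould between 0.008 and 0.067 m and horizontal distance between mould and press below 0.04 m and z of mould in the frame of press below 0.036 m), for 0.3 s.
2. the lever's ball is pressed on the stack with more than 5 N for 0.8 s, shells nested (all of step 1 and (contact force between ball and bowl1 above 5 N or contact force between ball and bowl2 above 5 N or contact force between ball and bowl3 above 5 N or contact force between ball and bowl4 above 5 N)), for 0.8 s.
3. the lever is back at rest (value of joint press_lever below 0.1 rad), for 0.3 s.
At the end, for the whole second after the job is handed in: The mould stands upright (within 0.08 rad) and still, wholly on the curing board (axes within 42 mm), with every present shell nested upright in it (within 12 mm of its axis), the lever at rest (below 0.1 rad), the robot touching nothing (horizontal distance between mould and curing_board below 0.042 m and z of mould in the frame of curing_board between 0.008 and 0.018 m and angle between mould's own z axis and vertical below 0.08 rad and linear speed of mould below 0.02 m/s and value of joint press_lever below 0.1 rad and horizontal distance between each of bowl1, bowl2, bowl3, bowl4 and mould below 0.012 m and z of bowl1 in the frame of mould between 0.008 and 0.067 m and angle between each of bowl1, bowl2, bowl3, bowl4's own z axis and vertical below 0.15 rad and z of bowl2 in the frame of mould between 0.008 and 0.067 m and z of bowl3 in the frame of mould between 0.008 and 0.067 m and z of bowl4 in the frame of mould between 0.008 and 0.067 m).
It fails at once if the lever flies back: faster than 1.6 rad/s towards rest while more than 0.25 rad from it (velocity of joint press_lever below -1.6 rad/s and value of joint press_lever above 0.25 rad).
It fails at once if the mould is tipped by more than 0.6 rad (angle between mould's own z axis and vertical above 0.6 rad).
It fails at once if the tin, jar or spatula is moved more than 50 mm (distance of any of tin, spatula, jar from where it was at the start of the episode above 0.05 m).
Of bowl1, bowl2, bowl3, bowl4 only 2 to 4 are there at a start; the rules pass over those that are not, and their reading is None.
At some moment in a run one of bowl1, bowl2, bowl3, bowl4 may be knocked a few centimetres aside while the robot is not near it.
It also fails if it takes over 210 s, if anything falls off the work surface, if the arm or the gripper's body presses on something with over 40 N, if the wrist force passes 120 N, or if a joint passes its speed limit or range.

## Working session

There is one attempt and no reset: what is moved stays moved. The work goes in short steps, Python scripts to look and compute and a tool call to move; the robot and the scene stay as the last step left them, time stands still between calls to the robot, and variables do not carry over. Pictures are saved under pics/ and viewed, at most 16 in all, crops included, and the job is handed in when it is done.

Besides the shell and the picture viewer there is one more tool, called after "Emit:" as name(argument=value, ...), one argument or row to a line, values as JSON. send_rows: Moves the arm, as the interface text tells. Its arguments: {"type":"object","properties":{"steps":{"type":"array"},"newtons":{"type":"number"}},"required":["steps"]}

```bash
ls; mkdir -p pics
cat > h.py <<'E'
import numpy as np, cv2
from scipy.spatial.transform import Rotation as R
from bench import ctrl
def shot(n,f):
    d=ctrl.get_image(n); cv2.imwrite('pics/'+f,d['pixels'][:,:,::-1]); return d
def pose():
    s=ctrl.get_state(); T=np.eye(4); T[:3,:3]=R.from_rotvec(s['tool_rot']).as_matrix(); T[:3,3]=s['position']; return T
def ray(d,uv,z,T=None):
    C=np.array(d['cam_to_world']) if T is None else T@np.array(d['T_tool_cam'])
    v=C[:3,:3]@np.linalg.solve(np.array(d['K']),[uv[0],uv[1],1.]); o=C[:3,3]
    return o+v*(z-o[2])/v[2]
def proj(d,p,T=None):
    C=np.array(d['cam_to_world']) if T is None else T@np.array(d['T_tool_cam'])
    q=np.linalg.inv(C)@np.append(p,1); q=np.array(d['K'])@q[:3]; return q[:2]/q[2]
E
python3 - <<'E'
from h import *
for n in('top','scene'):
    d=shot(n,n+'0.png'); print(n,np.round(d['K'],1).tolist(),np.round(d['cam_to_world'],3).tolist())
print(ctrl.get_state()['tool_rot'])
E
```

```text
pics
top [[359.6, 0.0, 259.6], [0.0, 359.6, 188.0], [0.0, 0.0, 1.0]] [[-0.02, -0.995, 0.097, 0.466], [-0.999, 0.017, -0.033, -0.053], [0.031, -0.098, -0.995, 1.182], [0.0, 0.0, 0.0, 1.0]]
scene [[453.7, 0.0, 252.7], [0.0, 453.7, 182.4], [0.0, 0.0, 1.0]] [[0.742, 0.472, -0.477, 1.112], [0.67, -0.501, 0.548, -0.727], [0.02, -0.726, -0.688, 1.048], [0.0, 0.0, 0.0, 1.0]]
[-3.11154668e+00 -4.20736295e-01  5.09266121e-04]
```

View pics/top0.png

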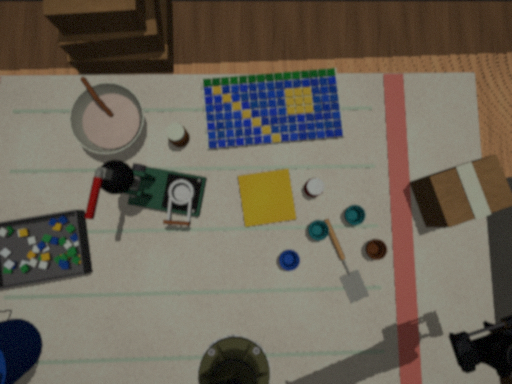

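View pics/scene0.png

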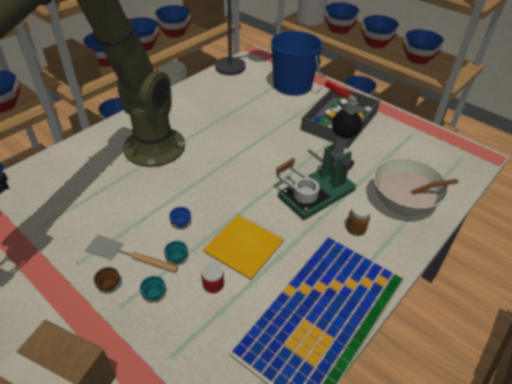

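The top view shows two teal shells at (317,231) and (354,215), with the blue look-alike at (289,260) and the brown one at (375,249). The tin is at (313,187), the mould at (180,192) with its handle at (177,222), the board at (267,198), and the red lever bar at (93,197). The scene view also shows only two teal shells, both upright.

```bash
cat >> h.py <<'E'
def blobs(im,lo,hi,amin=40):
    h=cv2.cvtColor(im,cv2.COLOR_RGB2HSV); m=cv2.inRange(h,np.array(lo),np.array(hi))
    n,l,st,c=cv2.connectedComponentsWithStats(m)
    return m,l,[(i,st[i],c[i]) for i in range(1,n) if st[i][4]>=amin]
E
python3 - <<'E'
from h import *
d=ctrl.get_image('top'); e=ctrl.get_image('scene'); 
def tri(p,q):
    out=[]
    A=np.zeros((3,3));b=np.zeros(3)
    for dd,uv in((d,p),(e,q)):
        C=np.array(dd['cam_to_world']);v=C[:3,:3]@np.linalg.solve(dd['K'],[*uv,1.]);v/=np.linalg.norm(v)
        P=np.eye(3)-np.outer(v,v);A+=P;b+=P@C[:3,3]
    return np.linalg.solve(A,b)
for nm,lo,hi in(('teal',(82,90,40),(98,255,255)),('yellow',(20,150,120),(32,255,255)),('red',(0,170,90),(6,255,255)),('green',(60,60,20),(85,255,140))):
  for dd,n in((d,'top'),(e,'scene')):
    m,l,bs=blobs(dd['pixels'],lo,hi,30)
    for i,s,c in bs:
        r=cv2.minAreaRect(np.argwhere(l==i)[:,::-1].astype(np.float32))
        print(nm,n,s[:5].tolist(),np.round(c,1),np.round(r[0],1),np.round(r[1],1),round(r[2],1), np.round(ray(dd,(s[0]+s[2]/2-.5,s[1]+s[3]/2-.5),.034 if nm=='teal' else .012),3))
E
python3 -c "
import cv2
a=cv2.imread('pics/top0.png')[140:250,70:220];b=cv2.imread('pics/scene0.png')[70:230,260:400]
a=cv2.resize(a,(600,440),interpolation=3);b=cv2.resize(b,(525,600),interpolation=3)
cv2.imwrite('pics/a.png',a);cv2.imwrite('pics/b.png',b)"
```

```text
teal top [345, 206, 19, 19, 265] [353.8 215. ] [354. 215.] [18. 18.] 90.0 [ 0.486 -0.393  0.034]
teal top [308, 221, 20, 19, 279] [317.7 230. ] [318. 230.] [18.4 18.4] 45.0 [ 0.441 -0.274  0.034]
teal scene [165, 242, 22, 21, 359] [175.8 251.5] [176. 251.] [19.8 21.2] 45.0 [ 0.442 -0.276  0.034]
teal scene [141, 277, 24, 23, 438] [152.4 287.7] [152.5 288. ] [22. 23.] 90.0 [ 0.488 -0.393  0.034]
yellow top [214, 87, 6, 6, 35] [216.4  89.6] [216.5  89.5] [5. 5.] 90.0 [0.914 0.046 0.012]
yellow top [294, 88, 16, 8, 94] [301.9  91.5] [301.6  91.6] [ 6.5 15.2] 84.3 [ 0.905 -0.24   0.012]
yellow top [286, 90, 26, 24, 320] [297.5 102.7] [298.5 100.5] [23.2 23.8] 84.6 [ 0.87  -0.229  0.012]
yellow top [223, 95, 7, 7, 38] [226.2  97.7] [226.3  97.6] [6.1 5.9] 78.7 [0.885 0.014 0.012]
yellow top [233, 103, 7, 6, 36] [236.2 105.6] [236.  105.5] [5. 6.] 90.0 [ 0.859 -0.019  0.012]
yellow top [243, 111, 7, 6, 36] [245.9 113.8] [246.  113.5] [5. 6.] 90.0 [ 0.831 -0.052  0.012]
yellow top [253, 119, 7, 6, 36] [255.8 121.6] [256.  121.5] [5. 6.] 90.0 [ 0.803 -0.085  0.012]
yellow top [263, 127, 6, 6
[... 2807 characters left out ...]
[0.433 0.588 0.012]
green top [58, 236, 8, 10, 56] [ 61.8 240.6] [ 61.5 240.5] [9. 7.] 90.0 [0.424 0.539 0.012]
green top [53, 246, 26, 19, 215] [ 68.  255.8] [ 65.7 254.6] [25.  17.9] 3.0 [0.378 0.526 0.012]
green top [20, 264, 10, 9, 64] [ 24.3 268.2] [ 24.2 268.3] [7.8 8.5] 45.0 [0.34  0.651 0.012]
green top [2, 267, 11, 7, 52] [  6.8 270.4] [  7.  270.9] [9.5 6. ] 18.4 [0.336 0.704 0.012]
green scene [320, 117, 8, 9, 43] [323.2 121.2] [323.2 120.8] [6.6 8.3] 8.1 [0.362 0.545 0.012]
green scene [279, 146, 76, 73, 1524] [325.9 184. ] [322.9 184. ] [48.4 80.4] 46.9 [0.548 0.246 0.012]
green scene [324, 276, 77, 108, 1097] [362.3 331.6] [363.  331.2] [ 10.  129.5] 33.2 [ 0.949 -0.11   0.012]
```

View pics/a.png

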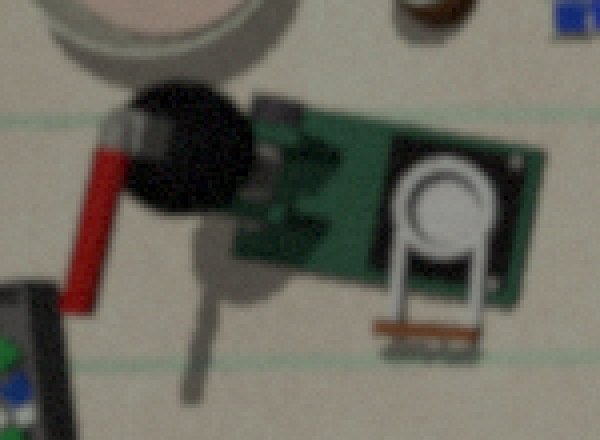

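View pics/b.png

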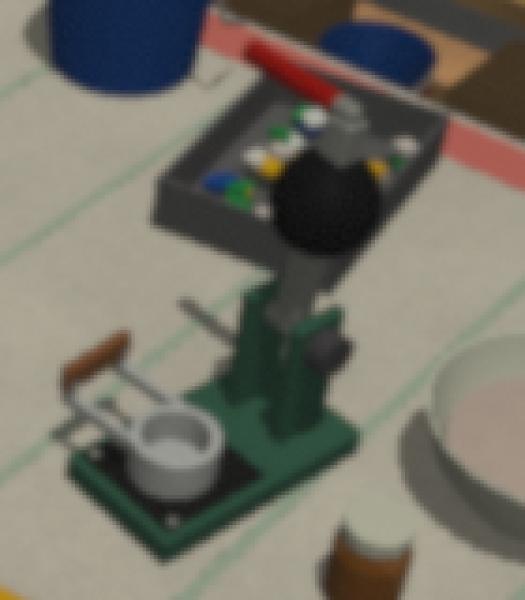

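The crops show the mould mouth centred at about top (181.2,191.2) and scene (307.5,186.5). The handle bar runs from (163.8,222) to (189.5,224.5) in the top view. The lever bar runs from (98,177.5) to (89.2,218), and the right edge of the base runs from (206.2,177.5) to (198.8,217).

```bash
cat > p.py <<'E'
from h import *
d=ctrl.get_image('top'); e=ctrl.get_image('scene')
f=lambda dd,u,z:np.round(ray(dd,u,z)[:2],4)
print('mouth',f(d,(181.2,191.2),.070),f(e,(307.5,186.5),.070))
print('bar ends',f(d,(163.8,222.3),.101),f(d,(189.5,224.6),.101),'sc',f(e,(285.9,165.5),.095))
print('lever',f(d,(98,177.5),.335),f(d,(89.2,218),.335))
r=[i for i in blobs(e['pixels'],(0,170,90),(6,255,255),30)[2]][0]; print('lever scene',f(e,r[2],.328), 'top', f(d,(92.6,197.4),.33))
print('ball',f(d,(117,177),.249))
print('edge',f(d,(206.2,177.5),.03),f(d,(198.8,217),.03))
T=pose(); print(T.round(3))
E
python3 p.py
```

```text
mouth [0.5688 0.1519] [0.5715 0.1552]
bar ends [0.4741 0.1974] [0.4657 0.1215] sc [0.4767 0.1626]
lever [0.5798 0.2967] [0.4856 0.3145]
lever scene [0.5265 0.3176] top [0.5337 0.3101]
ball [0.5919 0.2838]
edge [0.6154 0.0794] [0.4892 0.1035]
[[ 0.964  0.266 -0.     0.173]
 [ 0.266 -0.964  0.001 -0.627]
 [-0.    -0.001 -1.     0.236]
 [ 0.     0.     0.     1.   ]]
```

```bash
cat >> h.py <<'E'
def plan(x,y,z,yaw,verbose=1):
    "units: turn first, then shifts along the turned tool axes"
    T=pose(); cur=np.degrees(np.arctan2(T[1,1],T[0,1])); dy=(yaw-cur+180)%360-180
    a=np.radians(yaw); ty=np.array([np.cos(a),np.sin(a)]); tx=np.array([-ty[1],ty[0]])
    D=np.array([x,y,z])-T[:3,3]
    print('cur',T[:3,3].round(4),round(cur,2),'turn',round(-dy/8,2),'tx ty tz',round(D[:2]@tx/.06,2),round(D[:2]@ty/.06,2),round(-D[2]/.06,2))
E
python3 -c "
from h import *
plan(.4415,-.275,.17,-10.8)"
```

```text
cur [ 0.1725 -0.6265  0.2362] -74.6 turn -7.97 tx ty tz 6.59 3.31 1.1
```

Emit:
send_rows(
  steps=[
    {"turn":-1,"grip":1},
    {"turn":-1},
    {"turn":-1},
    {"turn":-1},
    {"turn":-1},
    {"turn":-1},
    {"turn":-1},
    {"turn":-1},
  ],
)

```text
validation failed for argument at $.st...
```

Emit:
send_rows(
  steps=[
    {"tx":0.66,"ty":0.33,"tz":0.11},
    {"tx":0.66,"ty":0.33,"tz":0.11},
    {"tx":0.66,"ty":0.33,"tz":0.11},
    {"tx":0.66,"ty":0.33,"tz":0.11},
    {"tx":0.66,"ty":0.33,"tz":0.11},
    {"tx":0.66,"ty":0.33,"tz":0.11},
    {"tx":0.66,"ty":0.33,"tz":0.11},
    {"tx":0.66,"ty":0.33,"tz":0.11},
    {"tx":0.66,"ty":0.33,"tz":0.11},
    {"tx":0.66,"ty":0.33,"tz":0.11},
    {},
    {},
  ],
)

```text
validation failed for argument at $.st...
```

```bash
cat > w.py <<'E'
from h import *
import sys
plan(.4415,-.275,.17,-10.8); T=pose()
d=shot('wrist',sys.argv[1]); print(np.round(d['T_tool_cam'],3).tolist(),d['K'][0])
for p in((.4415,-.275,.042),(.487,-.393,.042)): print('exp',proj(d,p,T).round(0))
for i,s,c in blobs(d['pixels'],(82,90,40),(98,255,255),300)[2]:
    print(s.tolist(),c.round(1),ray(d,(s[0]+s[2]/2-.5,s[1]+s[3]/2-.5),.042,T).round(4), 'width',np.round(np.linalg.norm(ray(d,(s[0],c[1]),.042,T)-ray(d,(s[0]+s[2],c[1]),.042,T)),4))
E
python3 w.py w1.png
```

```text
cur [ 0.1725 -0.6265  0.2362] -74.6 turn -7.97 tx ty tz 6.59 3.31 1.1
[[0.001, -0.956, -0.295, 0.081], [1.0, 0.001, -0.001, -0.0], [0.001, -0.295, 0.956, -0.148], [0.0, 0.0, 0.0, 1.0]] [325.87134224   0.         253.42192171]
exp [ -98. -283.]
exp [  65. -306.]
```

View pics/w1.png

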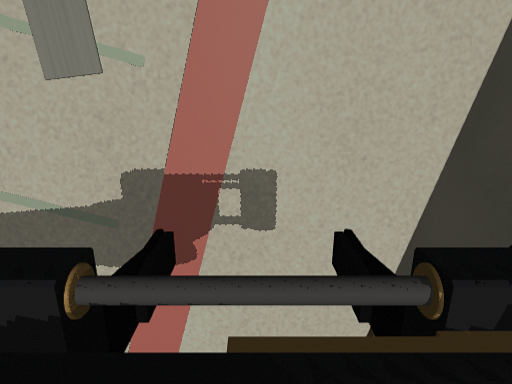

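The picture is from the start pose because the moves were refused. It shows the red strip and the open fingers at about row 290. Each row probably needs every key.

Emit:
send_rows(
  steps=[
    {"tx":0,"ty":0,"tz":0,"turn":-1,"grip":1},
    {"tx":0,"ty":0,"tz":0,"turn":-1,"grip":1},
    {"tx":0,"ty":0,"tz":0,"turn":-1,"grip":1},
    {"tx":0,"ty":0,"tz":0,"turn":-1,"grip":1},
    {"tx":0,"ty":0,"tz":0,"turn":-1,"grip":1},
    {"tx":0,"ty":0,"tz":0,"turn":-1,"grip":1},
    {"tx":0,"ty":0,"tz":0,"turn":-1,"grip":1},
    {"tx":0,"ty":0,"tz":0,"turn":-1,"grip":1},
  ],
)

```text
time: 1.35
position: [0.1726, -0.6266, 0.2365]
tool_rot: [-2.412, -2.012, 0.0]
ft_force: [-0.1, 0.4, 0.1]
grip_width: 1.002
grip_force: 0.0
```

Emit:
send_rows(
  steps=[
    {"tx":0.66,"ty":0.33,"tz":0.11,"turn":0,"grip":1},
    {"tx":0.66,"ty":0.33,"tz":0.11,"turn":0,"grip":1},
    {"tx":0.66,"ty":0.33,"tz":0.11,"turn":0,"grip":1},
    {"tx":0.66,"ty":0.33,"tz":0.11,"turn":0,"grip":1},
    {"tx":0.66,"ty":0.33,"tz":0.11,"turn":0,"grip":1},
    {"tx":0.66,"ty":0.33,"tz":0.11,"turn":0,"grip":1},
    {"tx":0.66,"ty":0.33,"tz":0.11,"turn":0,"grip":1},
    {"tx":0.66,"ty":0.33,"tz":0.11,"turn":0,"grip":1},
    {"tx":0.66,"ty":0.33,"tz":0.11,"turn":0,"grip":1},
    {"tx":0.66,"ty":0.33,"tz":0.11,"turn":0,"grip":1},
    {"tx":0,"ty":0,"tz":0,"turn":0,"grip":1},
    {"tx":0,"ty":0,"tz":0,"turn":0,"grip":1},
  ],
)

```text
time: 2.85
position: [0.4398, -0.2744, 0.1706]
tool_rot: [2.417, 2.007, -0.001]
ft_force: [-0.5, -0.3, -0.8]
grip_width: 0.998
grip_force: 0.0
```

```bash
python3 w.py w2.png
```

```text
cur [ 0.4398 -0.2744  0.1706] -10.6 turn 0.02 tx ty tz -0.0 0.03 0.01
[[0.001, -0.956, -0.294, 0.081], [1.0, 0.001, 0.0, -0.001], [-0.0, -0.294, 0.956, -0.148], [0.0, 0.0, 0.0, 1.0]] [325.87134224   0.         253.42192171]
exp [256. 189.]
exp [323. 294.]
[218, 152, 72, 71, 3676] [253.1 186.7] [ 0.4395 -0.2729  0.042 ] width 0.0636
[296, 259, 41, 17, 434] [318.1 268.5] [ 0.4836 -0.3621  0.042 ] width 0.0392
[292, 305, 59, 17, 589] [319. 312.] [ 0.4819 -0.4146  0.042 ] width 0.0591
```

View pics/w2.png

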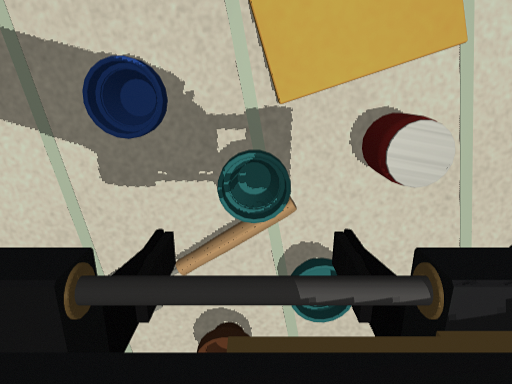

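The wrist view shows teal bowl1 with its rim centred at (254,186), right under the tool. The spatula handle passes beside it at (240,235), the tin is clear at (415,150) and the blue shell at (125,95). Descending to grip.

Emit:
send_rows(
  steps=[
    {"tx":0.01,"ty":0,"tz":0.44,"turn":0,"grip":1},
    {"tx":0,"ty":0,"tz":0.5,"turn":0,"grip":1},
    {"tx":0,"ty":0,"tz":0.5,"turn":0,"grip":1},
    {"tx":0,"ty":0,"tz":0.4,"turn":0,"grip":1},
    {"tx":0,"ty":0,"tz":0.3,"turn":0,"grip":1},
    {"tx":0,"ty":0,"tz":0,"turn":0,"grip":0.5},
    {"tx":0,"ty":0,"tz":0,"turn":0,"grip":0.5},
    {"tx":0,"ty":0,"tz":0,"turn":0,"grip":0.5},
    {"tx":0,"ty":0,"tz":0,"turn":0,"grip":0.5},
  ],
  newtons=15,
)

```text
time: 4.03
position: [0.4409, -0.2739, 0.0432]
tool_rot: [2.415, 2.005, 0.0]
ft_force: [-0.3, -0.5, 2.9]
grip_width: 0.754
grip_force: 15.0
```

Emit:
send_rows(
  steps=[
    {"tx":0,"ty":0,"tz":-0.3,"turn":0,"grip":0.5},
    {"tx":0,"ty":0,"tz":-0.7,"turn":0,"grip":0.5},
    {"tx":0,"ty":0,"tz":-0.7,"turn":0,"grip":0.5},
    {"tx":0,"ty":0,"tz":-0.7,"turn":0,"grip":0.5},
    {"tx":0,"ty":0,"tz":-0.5,"turn":0,"grip":0.5},
  ],
)

```text
time: 4.65
position: [0.4408, -0.2732, 0.2196]
tool_rot: [2.414, 2.005, 0.001]
ft_force: [0.7, 0.0, -1.0]
grip_width: 0.75
grip_force: 15.0
```

```bash
python3 -c "
from h import *
plan(.570,.1535,.19,-10.8)"
```

```text
cur [ 0.4408 -0.2732  0.2196] -10.57 turn 0.03 tx ty tz 7.39 0.78 0.49
```

Emit:
send_rows(
  steps=[
    {"tx":0.5,"ty":0.08,"tz":0,"turn":0,"grip":0.5},
    {"tx":0.7,"ty":0.1,"tz":0,"turn":0,"grip":0.5},
    {"tx":0.8,"ty":0.1,"tz":0,"turn":0,"grip":0.5},
    {"tx":0.8,"ty":0.1,"tz":0,"turn":0,"grip":0.5},
    {"tx":0.8,"ty":0.1,"tz":0,"turn":0,"grip":0.5},
    {"tx":0.8,"ty":0.1,"tz":0,"turn":0,"grip":0.5},
    {"tx":0.8,"ty":0.1,"tz":0,"turn":0,"grip":0.5},
    {"tx":0.5,"ty":0.1,"tz":0,"turn":0,"grip":0.5},
    {"tx":0.3,"ty":0,"tz":0,"turn":0,"grip":0.5},
    {"tx":0,"ty":0,"tz":0,"turn":0,"grip":0.5},
    {"tx":0,"ty":0,"tz":0,"turn":0,"grip":0.5},
  ],
)

```text
time: 6.02
position: [0.5523, 0.0708, 0.2165]
tool_rot: [2.417, 2.005, -0.001]
ft_force: [0.2, -0.4, -0.7]
grip_width: 0.752
grip_force: 15.0
```

```bash
python3 -c "
from h import *
plan(.570,.1535,.19,-10.8); T=pose(); d=shot('wrist','w3.png')
for p in((.570,.1535,.07),(.4756,.164,.101),(.530,.308,.328)): print(proj(d,p,T))
"
```

```text
cur [0.5523 0.0708 0.2165] -10.65 turn 0.02 tx ty tz 1.41 0.03 0.44
[256.5959727   88.35234454]
[134.92246669  97.45874788]
[2688.83884828 5888.57094226]
```

View pics/w3.png

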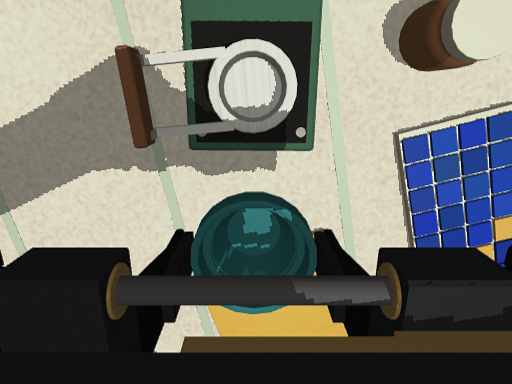

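The wrist view shows the mould mouth centred at about (251,84), its handle bar from (123,47) to (143,146), and the held shell level at (254,252).

```bash
python3 -c "
from h import *
d=ctrl.get_image('wrist'); T=pose()
print(ray(d,(251.5,84),.07,T),'handle',ray(d,(121.5,46),.101,T),ray(d,(141,146.5),.101,T))
m=ray(d,(254,252.5),T[2,3]-.001,T); print('shell',m,(T[:3,:3].T@(m-T[:3,3])))
m=ray(d,(251.5,84),.07,T); plan(m[0],m[1],.15,-10.8)
"
```

```text
[0.56647527 0.1574101  0.07      ] handle [0.47667107 0.20085374 0.101     ] [0.4695594  0.12607536 0.101     ]
shell [0.55270174 0.07411935 0.21531192] [ 0.00370602 -0.00032418  0.00099607]
cur [0.5523 0.0704 0.2163] -10.72 turn 0.01 tx ty tz 1.47 -0.04 1.11
```

Emit:
send_rows(
  steps=[
    {"tx":0.3,"ty":0,"tz":0,"turn":0,"grip":0.5},
    {"tx":0.5,"ty":0,"tz":0,"turn":0,"grip":0.5},
    {"tx":0.4,"ty":0,"tz":0,"turn":0,"grip":0.5},
    {"tx":0.2,"ty":0,"tz":0,"turn":0,"grip":0.5},
    {"tx":0,"ty":0,"tz":0.4,"turn":0,"grip":0.5},
    {"tx":0,"ty":0,"tz":0.4,"turn":0,"grip":0.5},
    {"tx":0,"ty":0,"tz":0.4,"turn":0,"grip":0.5},
    {"tx":0,"ty":0,"tz":0.4,"turn":0,"grip":0.5},
    {"tx":0,"ty":0,"tz":0.3,"turn":0,"grip":0.5},
    {"tx":0,"ty":0,"tz":0,"turn":0,"grip":0.5},
  ],
)

```text
time: 7.38
position: [0.567, 0.1534, 0.1008]
tool_rot: [-2.417, -2.005, 0.004]
ft_force: [-0.5, -0.3, -0.9]
grip_width: 0.753
grip_force: 15.0
```

```bash
python3 -c "
from h import *
s=ctrl.get_state();print(s['position'],s['ft_force'],s['torque'])
shot('wrist','w4.png')
"
```

```text
[0.56701625 0.15342195 0.1007914 ] [-0.53919936 -0.32843271 -0.89742359] [-0.1127133  -0.11221293  0.0150353 ]
```

View pics/w4.png

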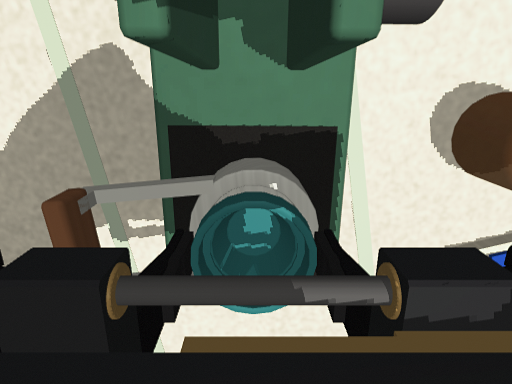

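The held shell hangs over the mould, centred left to right on the pot at (254,210), with no contact force. Seating it.

Emit:
send_rows(
  steps=[
    {"tx":0,"ty":0,"tz":0.06,"turn":0,"grip":0.5},
    {"tx":0,"ty":0,"tz":0.06,"turn":0,"grip":0.5},
    {"tx":0,"ty":0,"tz":0.06,"turn":0,"grip":0.5},
    {"tx":0,"ty":0,"tz":0.02,"turn":0,"grip":0.5},
    {"tx":0,"ty":0,"tz":0,"turn":0,"grip":0.5},
  ],
)

```text
time: 8.05
position: [0.5678, 0.1546, 0.09]
tool_rot: [-2.417, -2.007, 0.0]
ft_force: [-0.1, -1.3, -1.0]
grip_width: 0.755
grip_force: 15.0
```

Emit:
send_rows(
  steps=[
    {"tx":0,"ty":0,"tz":0.03,"turn":0,"grip":0.5},
    {"tx":0,"ty":0,"tz":0,"turn":0,"grip":0.85},
    {"tx":0,"ty":0,"tz":0,"turn":0,"grip":1},
    {"tx":0,"ty":0,"tz":0,"turn":0,"grip":1},
    {"tx":0,"ty":0,"tz":0,"turn":0,"grip":1},
    {"tx":0,"ty":0,"tz":-0.3,"turn":0,"grip":1},
    {"tx":0,"ty":0,"tz":-0.6,"turn":0,"grip":1},
    {"tx":0,"ty":0,"tz":-0.6,"turn":0,"grip":1},
    {"tx":0,"ty":0,"tz":-0.6,"turn":0,"grip":1},
    {"tx":0,"ty":0,"tz":0,"turn":0,"grip":1},
    {"tx":0,"ty":0,"tz":0,"turn":0,"grip":1},
  ],
)

```text
time: 9.43
position: [0.5677, 0.1545, 0.2146]
tool_rot: [2.417, 2.006, -0.0]
ft_force: [-0.2, 0.3, -0.7]
grip_width: 1.0
grip_force: 0.0
```

```bash
cat > w5.py <<'E'
from h import *
import sys
T=pose(); d=shot('wrist',sys.argv[1])
for z in (.086,.102):
  for i,s,c in blobs(d['pixels'],(82,90,40),(98,255,255),600)[2]: print(s.tolist(),ray(d,(s[0]+s[2]/2-.5,s[1]+s[3]/2-.5),z,T).round(4),np.linalg.norm(ray(d,(s[0],c[1]),z,T)-ray(d,(s[0]+s[2],c[1]),z,T)).round(4))
t=ctrl.get_image('top')
for i,s,c in blobs(t['pixels'],(82,90,40),(98,255,255),40)[2]: print(s.tolist(),c.round(1),ray(t,(s[0]+s[2]/2-.5,s[1]+s[3]/2-.5),.036,).round(4))
plan(.487,-.393,.17,-10.8)
E
python3 w5.py w5.png
```

```text
[217, 151, 73, 73, 4144] [0.567 0.156 0.086] 0.0645
[217, 151, 73, 73, 4144] [0.5679 0.1606 0.102 ] 0.0608
[176, 181, 15, 21, 208] [183.  191.9] [0.5725 0.1524 0.036 ]
[345, 206, 19, 19, 277] [354.1 214.8] [ 0.4859 -0.3926  0.036 ]
cur [0.5672 0.1542 0.2134] -10.6 turn 0.03 tx ty tz -9.21 0.4 0.72
```

Emit:
send_rows(
  steps=[
    {"tx":-0.7,"ty":0.04,"tz":0,"turn":0,"grip":1},
    {"tx":-0.9,"ty":0.04,"tz":0,"turn":0,"grip":1},
    {"tx":-0.9,"ty":0.04,"tz":0,"turn":0,"grip":1},
    {"tx":-0.9,"ty":0.04,"tz":0,"turn":0,"grip":1},
    {"tx":-0.9,"ty":0.04,"tz":0,"turn":0,"grip":1},
    {"tx":-0.9,"ty":0.04,"tz":0,"turn":0,"grip":1},
    {"tx":-0.9,"ty":0.04,"tz":0.1,"turn":0,"grip":1},
    {"tx":-0.9,"ty":0.04,"tz":0.1,"turn":0,"grip":1},
    {"tx":-0.9,"ty":0.04,"tz":0.2,"turn":0,"grip":1},
    {"tx":-0.9,"ty":0.04,"tz":0.2,"turn":0,"grip":1},
    {"tx":-0.4,"ty":0,"tz":0.12,"turn":0,"grip":1},
    {"tx":0,"ty":0,"tz":0,"turn":0,"grip":1},
  ],
)

```text
time: 11.02
position: [0.4884, -0.3933, 0.1693]
tool_rot: [-2.418, -2.001, 0.0]
ft_force: [0.1, 1.7, 0.1]
grip_width: 1.002
grip_force: 0.0
```

```bash
python3 w.py w6.png; python3 -c "
from h import *
plan(.487,-.393,.043,-10.8)"
```

```text
cur [ 0.4884 -0.3933  0.1693] -10.78 turn 0.0 tx ty tz 1.79 -1.14 -0.01
[[0.001, -0.956, -0.294, 0.081], [1.0, 0.001, 0.0, -0.001], [-0.0, -0.294, 0.956, -0.148], [0.0, 0.0, 0.0, 1.0]] [325.87134224   0.         253.42192171]
exp [168.  58.]
exp [253. 189.]
[215, 152, 74, 72, 3380] [250.8 187. ] [ 0.4861 -0.3912  0.042 ] width 0.0651
cur [ 0.49   -0.3911  0.1703] -10.59 turn 0.03 tx ty tz -0.04 -0.04 2.12
```

Emit:
send_rows(
  steps=[
    {"tx":-0.02,"ty":-0.06,"tz":0.42,"turn":0,"grip":1},
    {"tx":0,"ty":0,"tz":0.5,"turn":0,"grip":1},
    {"tx":0,"ty":0,"tz":0.5,"turn":0,"grip":1},
    {"tx":0,"ty":0,"tz":0.4,"turn":0,"grip":1},
    {"tx":0,"ty":0,"tz":0.3,"turn":0,"grip":1},
    {"tx":0,"ty":0,"tz":0,"turn":0,"grip":0.5},
    {"tx":0,"ty":0,"tz":0,"turn":0,"grip":0.5},
    {"tx":0,"ty":0,"tz":0,"turn":0,"grip":0.5},
    {"tx":0,"ty":0,"tz":0,"turn":0,"grip":0.5},
  ],
  newtons=15,
)

```text
time: 12.2
position: [0.487, -0.3933, 0.0453]
tool_rot: [2.416, 2.005, 0.001]
ft_force: [-1.2, 0.4, 4.4]
grip_width: 0.754
grip_force: 15.0
```

Emit:
send_rows(
  steps=[
    {"tx":0,"ty":0,"tz":-0.3,"turn":0,"grip":0.5},
    {"tx":0,"ty":0,"tz":-0.7,"turn":0,"grip":0.5},
    {"tx":0,"ty":0,"tz":-0.7,"turn":0,"grip":0.5},
    {"tx":0,"ty":0,"tz":-0.7,"turn":0,"grip":0.5},
    {"tx":0,"ty":0,"tz":-0.5,"turn":0,"grip":0.5},
    {"tx":0,"ty":0,"tz":0,"turn":0,"grip":0.5},
  ],
)

```text
time: 12.95
position: [0.4876, -0.3938, 0.2221]
tool_rot: [2.412, 2.002, 0.001]
ft_force: [0.3, -0.1, -0.8]
grip_width: 0.749
grip_force: 15.0
```

```bash
python3 -c "
from h import *
plan(.5675,.1555,.22,-10.8)"
```

```text
cur [ 0.4876 -0.3938  0.2221] -10.6 turn 0.02 tx ty tz 9.24 -0.41 0.04
```

Emit:
send_rows(
  steps=[
    {"tx":0.5,"ty":-0.04,"tz":0,"turn":0,"grip":0.5},
    {"tx":0.8,"ty":-0.04,"tz":0,"turn":0,"grip":0.5},
    {"tx":0.9,"ty":-0.04,"tz":0,"turn":0,"grip":0.5},
    {"tx":0.9,"ty":-0.04,"tz":0,"turn":0,"grip":0.5},
    {"tx":0.9,"ty":-0.04,"tz":0,"turn":0,"grip":0.5},
    {"tx":0.9,"ty":-0.04,"tz":0,"turn":0,"grip":0.5},
    {"tx":0.9,"ty":-0.04,"tz":0,"turn":0,"grip":0.5},
    {"tx":0.9,"ty":-0.04,"tz":0,"turn":0,"grip":0.5},
    {"tx":0.9,"ty":-0.04,"tz":0,"turn":0,"grip":0.5},
    {"tx":0.8,"ty":-0.04,"tz":0,"turn":0,"grip":0.5},
    {"tx":0.5,"ty":0,"tz":0,"turn":0,"grip":0.5},
    {"tx":0.33,"ty":0,"tz":0,"turn":0,"grip":0.5},
  ],
)

```text
time: 14.45
position: [0.5635, 0.1577, 0.217]
tool_rot: [-2.414, -2.009, 0.002]
ft_force: [-0.0, -0.6, -0.2]
grip_width: 0.749
grip_force: 15.0
```

Emit:
send_rows(
  steps=[
    {"tx":0,"ty":0,"tz":0,"turn":0,"grip":0.5},
    {"tx":0,"ty":0,"tz":0.3,"turn":0,"grip":0.5},
    {"tx":0,"ty":0,"tz":0.4,"turn":0,"grip":0.5},
    {"tx":0,"ty":0,"tz":0.3,"turn":0,"grip":0.5},
    {"tx":0,"ty":0,"tz":0,"turn":0,"grip":0.5},
    {"tx":0,"ty":0,"tz":0,"turn":0,"grip":0.5},
  ],
)

```text
time: 15.2
position: [0.5647, 0.1556, 0.1583]
tool_rot: [2.417, 2.006, 0.001]
ft_force: [-0.2, -0.3, -0.0]
grip_width: 0.752
grip_force: 15.0
```

```bash
python3 -c "
from h import *
plan(.5675,.1555,.105,-10.8)"
```

```text
cur [0.5647 0.1556 0.1583] -10.62 turn 0.02 tx ty tz 0.01 0.05 0.89
```

Emit:
send_rows(
  steps=[
    {"tx":0,"ty":0.04,"tz":0.3,"turn":0,"grip":0.5},
    {"tx":0,"ty":0,"tz":0.25,"turn":0,"grip":0.5},
    {"tx":0,"ty":0,"tz":0.1,"turn":0,"grip":0.5},
    {"tx":0,"ty":0,"tz":0.08,"turn":0,"grip":0.5},
    {"tx":0,"ty":0,"tz":0.08,"turn":0,"grip":0.5},
    {"tx":0,"ty":0,"tz":0.05,"turn":0,"grip":0.5},
    {"tx":0,"ty":0,"tz":0,"turn":0,"grip":0.5},
    {"tx":0,"ty":0,"tz":0,"turn":0,"grip":0.5},
  ],
)

```text
time: 16.2
position: [0.5669, 0.1554, 0.1065]
tool_rot: [2.417, 2.007, 0.0]
ft_force: [0.6, 0.1, -0.5]
grip_width: 0.751
grip_force: 15.0
```

Emit:
send_rows(
  steps=[
    {"tx":0,"ty":0,"tz":0.01,"turn":0,"grip":0.5},
    {"tx":0,"ty":0,"tz":0,"turn":0,"grip":0.85},
    {"tx":0,"ty":0,"tz":0,"turn":0,"grip":1},
    {"tx":0,"ty":0,"tz":0,"turn":0,"grip":1},
    {"tx":0,"ty":0,"tz":0,"turn":0,"grip":1},
    {"tx":0,"ty":0,"tz":-0.3,"turn":0,"grip":1},
    {"tx":0,"ty":0,"tz":-0.6,"turn":0,"grip":1},
    {"tx":0,"ty":0,"tz":-0.6,"turn":0,"grip":1},
    {"tx":0,"ty":0,"tz":-0.6,"turn":0,"grip":1},
    {"tx":0,"ty":0,"tz":0,"turn":0,"grip":1},
    {"tx":0,"ty":0,"tz":0,"turn":0,"grip":1},
  ],
)

```text
time: 17.58
position: [0.5666, 0.1553, 0.232]
tool_rot: [2.417, 2.006, -0.0]
ft_force: [-0.4, -0.5, -0.5]
grip_width: 1.003
grip_force: 0.0
```

```bash
python3 w5.py w7.png; python3 -c "
from h import *
shot('top','top1.png')
plan(.530,.308,.50,79.2)"
```

```text
[217, 149, 73, 74, 4201] [0.5653 0.1534 0.086 ] 0.0685
[217, 149, 73, 74, 4201] [0.5662 0.1578 0.102 ] 0.0648
[174, 181, 17, 21, 241] [181.9 191.9] [0.5726 0.1556 0.036 ]
cur [0.5662 0.1551 0.2309] -10.59 turn 0.03 tx ty tz -9.22 0.42 1.01
cur [0.5662 0.155  0.2307] -10.6 turn -11.22 tx ty tz 1.07 2.39 -4.49
```

View pics/w7.png

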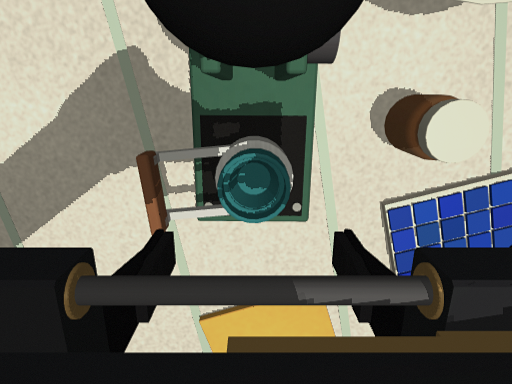

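The second shell sits nested and concentric at (253,185), with the lever ball above at (255,20). Now for the lever: up first, then turn.

Emit:
send_rows(
  steps=[
    {"tx":0,"ty":0,"tz":-0.6,"turn":0,"grip":1},
    {"tx":0,"ty":0,"tz":-0.8,"turn":0,"grip":1},
    {"tx":0,"ty":0,"tz":-0.8,"turn":0,"grip":1},
    {"tx":0,"ty":0,"tz":-0.8,"turn":0,"grip":1},
    {"tx":0,"ty":0,"tz":-0.8,"turn":-1,"grip":1},
    {"tx":0,"ty":0,"tz":0,"turn":-1,"grip":1},
    {"tx":0,"ty":0,"tz":0,"turn":-1,"grip":1},
    {"tx":0,"ty":0,"tz":0,"turn":-1,"grip":1},
    {"tx":0,"ty":0,"tz":0,"turn":-1,"grip":1},
    {"tx":0,"ty":0,"tz":0,"turn":-1,"grip":1},
    {"tx":0,"ty":0,"tz":0,"turn":-1,"grip":1},
    {"tx":0,"ty":0,"tz":0,"turn":-1,"grip":1},
  ],
)

```text
time: 19.23
position: [0.5667, 0.1552, 0.4587]
tool_rot: [-0.979, -2.984, 0.001]
ft_force: [-0.2, 0.4, 0.1]
grip_width: 0.999
grip_force: 0.0
```

Emit:
send_rows(
  steps=[
    {"tx":0,"ty":0,"tz":0,"turn":-1,"grip":1},
    {"tx":0,"ty":0,"tz":0,"turn":-1,"grip":1},
    {"tx":0,"ty":0,"tz":0,"turn":-1,"grip":1},
    {"tx":0,"ty":0,"tz":0,"turn":-0.22,"grip":1},
    {"tx":0,"ty":0,"tz":0,"turn":0,"grip":1},
  ],
)

```text
time: 19.85
position: [0.5668, 0.1553, 0.4592]
tool_rot: [-0.299, -3.126, 0.0]
ft_force: [0.2, 0.2, 0.3]
grip_width: 1.004
grip_force: 0.0
```

```bash
python3 -c "
from h import *
plan(.530,.308,.323,79.2);print(ctrl.get_state()['joint_positions'])"
```

```text
cur [0.5668 0.1553 0.4592] 79.07 turn -0.02 tx ty tz 1.08 2.39 2.27
[ 0.51196684  0.36437806 -1.17757329  1.1523259   0.34689768  1.82939303
  0.83091008]
```

Emit:
send_rows(
  steps=[
    {"tx":0.2,"ty":0.4,"tz":0,"turn":0,"grip":1},
    {"tx":0.25,"ty":0.6,"tz":0,"turn":0,"grip":1},
    {"tx":0.25,"ty":0.6,"tz":0,"turn":0,"grip":1},
    {"tx":0.25,"ty":0.5,"tz":0,"turn":0,"grip":1},
    {"tx":0.13,"ty":0.29,"tz":0,"turn":0,"grip":1},
    {"tx":0,"ty":0,"tz":0,"turn":0,"grip":1},
    {"tx":0,"ty":0,"tz":0,"turn":0,"grip":1},
  ],
)

```text
time: 20.72
position: [0.5307, 0.3074, 0.4596]
tool_rot: [0.3, 3.127, -0.001]
ft_force: [0.4, -0.0, -0.2]
grip_width: 1.004
grip_force: 0.0
```

```bash
cat > lev.py <<'E'
from h import *
import sys
T=pose(); d=shot('wrist',sys.argv[1]); print(ctrl.get_state()['joint_positions'])
h=cv2.cvtColor(d['pixels'],cv2.COLOR_RGB2HSV); m=cv2.inRange(h,np.array((0,170,60)),np.array((7,255,255)))|cv2.inRange(h,np.array((174,170,60)),np.array((179,255,255)))
n,l,st,c=cv2.connectedComponentsWithStats(m)
i=1+np.argmax(st[1:,4]); r=cv2.minAreaRect(np.argwhere(l==i)[:,::-1].astype(np.float32)); print(st[i],r)
b=cv2.boxPoints(r); mids=[(b[k]+b[(k+1)%4])/2 for k in range(4)]
print('ctr',ray(d,r[0],.332,T)); [print(ray(d,q,.332,T).round(4)) for q in mids]
plan(.530,.308,.323,79.2)
E
python3 lev.py w8.png
```

```text
[ 0.17536753  0.43016975 -1.1601264   1.08175259  0.41028365  1.85506659
  0.55153232]
[ 246  133   22  111 2344] ((256.5, 188.0), (110.0, 21.0), 90.0)
ctr [0.53000572 0.3104538  0.332     ]
[0.4828 0.3194 0.332 ]
[0.5318 0.3195 0.332 ]
[0.5824 0.3005 0.332 ]
[0.5283 0.3014 0.332 ]
cur [0.5309 0.3071 0.4596] 79.01 turn -0.02 tx ty tz 0.02 0.01 2.28
```

View pics/w8.png

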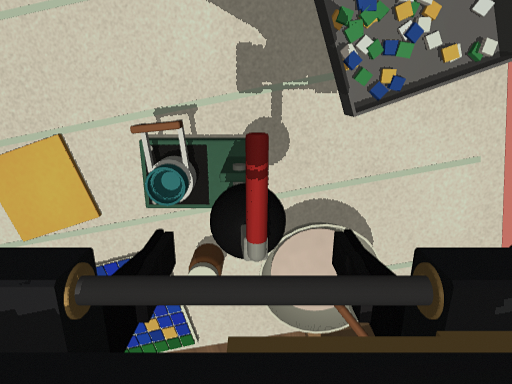

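The wrist view shows the red bar vertical at (256,188), centred between the fingers. The nested stack is at (168,183) and the ball at (247,220). The bar measures 101 mm long, which matches the 100 mm given.

Emit:
send_rows(
  steps=[
    {"tx":0.01,"ty":0.04,"tz":0.4,"turn":0,"grip":1},
    {"tx":0,"ty":0.02,"tz":0.5,"turn":0,"grip":1},
    {"tx":0,"ty":0,"tz":0.5,"turn":0,"grip":1},
    {"tx":0,"ty":0,"tz":0.5,"turn":0,"grip":1},
    {"tx":0,"ty":0,"tz":0.38,"turn":0,"grip":1},
    {"tx":0,"ty":0,"tz":0,"turn":0,"grip":1},
  ],
)

```text
time: 21.52
position: [0.5306, 0.3097, 0.3213]
tool_rot: [-0.301, -3.125, 0.004]
ft_force: [-0.0, -0.1, 0.6]
grip_width: 1.003
grip_force: 0.0
```

Emit:
send_rows(
  steps=[
    {"tx":0,"ty":0,"tz":0,"turn":0,"grip":0.6},
    {"tx":0,"ty":0,"tz":0,"turn":0,"grip":0.4},
    {"tx":0,"ty":0,"tz":0,"turn":0,"grip":0.3},
    {"tx":0,"ty":0,"tz":0,"turn":0,"grip":0},
    {"tx":0,"ty":0,"tz":0,"turn":0,"grip":0},
    {"tx":0,"ty":0,"tz":0,"turn":0,"grip":0},
    {"tx":0,"ty":0,"tz":0,"turn":0,"grip":0},
  ],
  newtons=55,
)

```text
time: 22.4
position: [0.5302, 0.312, 0.3228]
tool_rot: [-0.297, -3.127, 0.0]
ft_force: [-0.3, 0.9, 0.4]
grip_width: 0.287
grip_force: 0.0
```

Run:
```python
from h import *
s=ctrl.get_state(); print(s['position'],s['ft_force'],s['grip_width'],s['grip_force'])
plan(.530,.3104,.323,79.2)
th=np.linspace(0,1.62,25); ph=np.radians(97)-th
y=-.2*np.cos(ph)/.06; z=-.2*np.sin(ph)/.06
Y=np.round(y-y[0],2);Z=np.round(z-z[0],2)
print([(round(a,2),round(b,2)) for a,b in zip(np.diff(Y),np.diff(Z))])
```

```text
[0.53015616 0.31204069 0.32282677] [-0.28682264  0.8957614   0.40490368] 0.28744011499507055 0.0
cur [0.5302 0.312  0.3228] 79.16 turn -0.0 tx ty tz -0.0 -0.03 -0.0
[(np.float64(-0.22), np.float64(-0.02)), (np.float64(-0.23), np.float64(0.0)), (np.float64(-0.22), np.float64(0.01)), (np.float64(-0.23), np.float64(0.02)), (np.float64(-0.22), np.float64(0.04)), (np.float64(-0.22), np.float64(0.06)), (np.float64(-0.21), np.float64(0.07)), (np.float64(-0.21), np.float64(0.08)), (np.float64(-0.2), np.float64(0.1)), (np.float64(-0.2), np.float64(0.11)), (np.float64(-0.18), np.float64(0.13)), (np.float64(-0.18), np.float64(0.13)), (np.float64(-0.17), np.float64(0.15)), (np.float64(-0.16), np.float64(0.16)), (np.float64(-0.15), np.float64(0.17)), (np.float64(-0.13), np.float64(0.18)), (np.float64(-0.13), np.float64(0.19)), (np.float64(-0.11), np.float64(0.2)), (np.float64(-0.09), np.float64(0.2)), (np.float64(-0.09), np.float64(0.21)), (np.float64(-0.06), np.float64(0.21)), (np.float64(-0.06), np.float64(0.22)), (np.float64(-0.04), np.float64(0.22)), (np.float64(-0.02), np.float64(0.23))]
```

Emit:
send_rows(
  steps=[
    {"tx":0,"ty":0,"tz":0,"turn":0,"grip":0},
    {"tx":0,"ty":0,"tz":0,"turn":0,"grip":0},
    {"tx":0,"ty":0,"tz":0,"turn":0,"grip":0},
  ],
  newtons=55,
)

```text
time: 22.78
position: [0.5299, 0.3108, 0.3228]
tool_rot: [-0.298, -3.127, 0.004]
ft_force: [-2.2, -4.7, 2.5]
grip_width: 0.214
grip_force: 55.0
```

Emit:
send_rows(
  steps=[
    {"tx":0,"ty":-0.22,"tz":-0.02,"turn":0,"grip":0},
    {"tx":0,"ty":-0.23,"tz":0,"turn":0,"grip":0},
    {"tx":0,"ty":-0.22,"tz":0.01,"turn":0,"grip":0},
    {"tx":0,"ty":-0.23,"tz":0.02,"turn":0,"grip":0},
    {"tx":0,"ty":-0.22,"tz":0.04,"turn":0,"grip":0},
    {"tx":0,"ty":-0.22,"tz":0.06,"turn":0,"grip":0},
    {"tx":0,"ty":-0.21,"tz":0.07,"turn":0,"grip":0},
    {"tx":0,"ty":-0.21,"tz":0.08,"turn":0,"grip":0},
    {"tx":0,"ty":0,"tz":0,"turn":0,"grip":0},
  ],
)

```text
time: 23.9
position: [0.5105, 0.2114, 0.3088]
tool_rot: [0.294, 3.125, 0.009]
ft_force: [-0.8, 5.7, 5.4]
grip_width: 0.21
grip_force: 55.1
```

```bash
cat > c.py <<'E'
from h import *
s=ctrl.get_state(); p=np.array(s['position'])-[.5254,.2864,.130]; p[2]+=.005
u=np.array([.187,.982]); y=p[:2]@u; print(s['position'].round(4) if hasattr(s['position'],'round') else s['position'],'force',np.round(s['ft_force'],1),'grip',s['grip_width'],'r',np.hypot(y,p[2]).round(4),'theta',(np.radians(97)-np.arctan2(p[2],-y)).round(3),'joints',np.round(s['joint_positions'],2))
E
python3 c.py
```

```text
[0.5105 0.2114 0.3088] force [-0.8  5.7  5.4] grip 0.21045484992314226 r 0.199 theta 0.516 joints [ 0.62  0.26 -1.25  1.56  0.25  1.5   0.75]
```

Emit:
send_rows(
  steps=[
    {"tx":0,"ty":-0.2,"tz":0.1,"turn":0,"grip":0},
    {"tx":0,"ty":-0.2,"tz":0.11,"turn":0,"grip":0},
    {"tx":0,"ty":-0.18,"tz":0.13,"turn":0,"grip":0},
    {"tx":0,"ty":-0.18,"tz":0.13,"turn":0,"grip":0},
    {"tx":0,"ty":-0.17,"tz":0.15,"turn":0,"grip":0},
    {"tx":0,"ty":-0.16,"tz":0.16,"turn":0,"grip":0},
    {"tx":0,"ty":-0.15,"tz":0.17,"turn":0,"grip":0},
    {"tx":0,"ty":-0.13,"tz":0.18,"turn":0,"grip":0},
    {"tx":0,"ty":0,"tz":0,"turn":0,"grip":0},
  ],
)

```text
time: 25.02
position: [0.4947, 0.13, 0.2397]
tool_rot: [0.294, 3.128, 0.005]
ft_force: [-1.2, 4.1, 3.9]
grip_width: 0.204
grip_force: 54.3
```

```bash
python3 c.py
```

```text
[0.4947 0.13   0.2397] force [-1.2  4.1  3.9] grip 0.20427166123351823 r 0.1964 theta 1.069 joints [ 0.88  0.15 -1.27  1.75  0.15  1.34  0.96]
```

Emit:
send_rows(
  steps=[
    {"tx":0,"ty":-0.13,"tz":0.19,"turn":0,"grip":0},
    {"tx":0,"ty":-0.11,"tz":0.2,"turn":0,"grip":0},
    {"tx":0,"ty":-0.09,"tz":0.2,"turn":0,"grip":0},
    {"tx":0,"ty":-0.09,"tz":0.21,"turn":0,"grip":0},
    {"tx":0,"ty":-0.06,"tz":0.21,"turn":0,"grip":0},
    {"tx":0,"ty":-0.06,"tz":0.22,"turn":0,"grip":0},
    {"tx":0,"ty":0,"tz":0,"turn":0,"grip":0},
  ],
)

```text
time: 25.9
position: [0.4882, 0.0963, 0.1657]
tool_rot: [-0.296, -3.126, -0.0]
ft_force: [-5.5, 0.6, 7.5]
grip_width: 0.196
grip_force: 55.5
```

```bash
python3 c.py
```

```text
[0.4882 0.0963 0.1657] force [-5.5  0.6  7.5] grip 0.19616739781033704 r 0.1979 theta 1.486 joints [ 0.89  0.2  -1.23  1.88  0.2   1.2   0.98]
```

Emit:
send_rows(
  steps=[
    {"tx":0,"ty":-0.04,"tz":0.2,"turn":0,"grip":0},
    {"tx":0,"ty":-0.02,"tz":0.15,"turn":0,"grip":0},
    {"tx":0,"ty":-0.01,"tz":0.07,"turn":0,"grip":0},
    {"tx":0,"ty":0,"tz":0.04,"turn":0,"grip":0},
    {"tx":0,"ty":0,"tz":0,"turn":0,"grip":0},
  ],
)

```text
time: 26.52
position: [0.4872, 0.0913, 0.1384]
tool_rot: [-0.297, -3.125, 0.003]
ft_force: [-5.8, -1.5, 10.0]
grip_width: 0.201
grip_force: 55.6
```

```bash
python3 c.py
```

```text
[0.4872 0.0913 0.1384] force [-5.8 -1.5 10. ] grip 0.20134682734613973 r 0.1992 theta 1.625 joints [ 0.87  0.23 -1.21  1.92  0.24  1.15  0.95]
```

Still just the spring (about 9 N). Pressing on in small steps.

Emit:
send_rows(
  steps=[
    {"tx":0,"ty":0,"tz":0.03,"turn":0,"grip":0},
    {"tx":0,"ty":0,"tz":0.03,"turn":0,"grip":0},
    {"tx":0,"ty":0,"tz":0.03,"turn":0,"grip":0},
    {"tx":0,"ty":0,"tz":0,"turn":0,"grip":0},
  ],
)

```text
time: 27.02
position: [0.4871, 0.0908, 0.133]
tool_rot: [-0.297, -3.125, 0.004]
ft_force: [-5.9, -2.8, 10.0]
grip_width: 0.197
grip_force: 55.4
```

```bash
python3 c.py
```

```text
[0.4871 0.0908 0.133 ] force [-5.9 -2.8 10. ] grip 0.1970370727273297 r 0.1994 theta 1.653 joints [ 0.86  0.24 -1.2   1.92  0.25  1.15  0.94]
```

Emit:
send_rows(
  steps=[
    {"tx":0,"ty":0,"tz":0.03,"turn":0,"grip":0},
    {"tx":0,"ty":0,"tz":0.03,"turn":0,"grip":0},
    {"tx":0,"ty":0,"tz":0,"turn":0,"grip":0},
    {"tx":0,"ty":0,"tz":0,"turn":0,"grip":0},
  ],
)

```text
time: 27.52
position: [0.4871, 0.0904, 0.1295]
tool_rot: [-0.298, -3.124, 0.005]
ft_force: [-6.2, -3.2, 11.1]
grip_width: 0.201
grip_force: 55.4
```

```bash
python3 c.py
```

```text
[0.4871 0.0904 0.1295] force [-6.2 -3.2 11.1] grip 0.20076381749538869 r 0.1996 theta 1.671 joints [ 0.85  0.25 -1.2   1.93  0.26  1.14  0.94]
```

Emit:
send_rows(
  steps=[
    {"tx":0,"ty":0,"tz":0.04,"turn":0,"grip":0},
    {"tx":0,"ty":0,"tz":0.04,"turn":0,"grip":0},
    {"tx":0,"ty":0,"tz":0,"turn":0,"grip":0},
    {"tx":0,"ty":0,"tz":0,"turn":0,"grip":0},
  ],
)

```text
time: 28.02
position: [0.487, 0.0901, 0.1251]
tool_rot: [-0.298, -3.124, 0.007]
ft_force: [-7.5, -4.9, 14.8]
grip_width: 0.194
grip_force: 55.4
```

```bash
python3 c.py; python3 -c "
from h import *
d=shot('scene','s2.png')
a=cv2.imread('pics/s2.png')[70:230,240:400]; cv2.imwrite('pics/s2c.png',cv2.resize(a,(600,600),interpolation=3))"
```

```text
[0.487  0.0901 0.1251] force [-7.5 -4.9 14.8] grip 0.19369697301140446 r 0.1999 theta 1.693 joints [ 0.85  0.26 -1.19  1.93  0.27  1.13  0.93]
```

View pics/s2c.png

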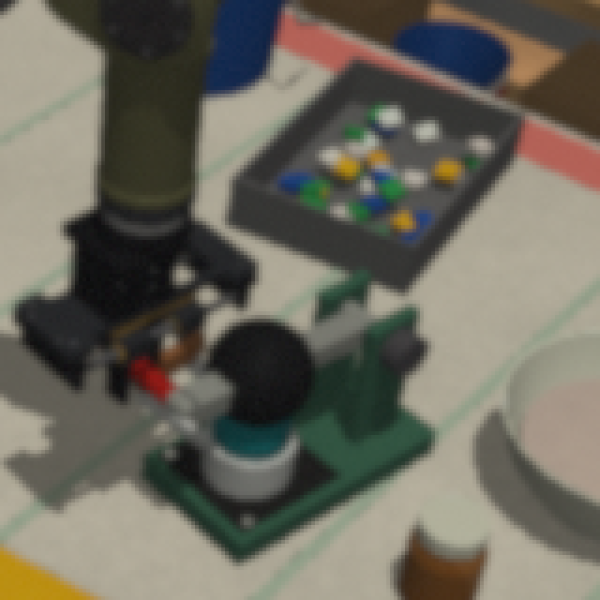

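The ball sits on the teal stack at (262,375 to 430), still nested in the mould, and the force is now rising with each step. Pressing a bit more, then holding for about 2.5 s.

Emit:
send_rows(
  steps=[
    {"tx":0,"ty":0,"tz":0.04,"turn":0,"grip":0},
    {"tx":0,"ty":0,"tz":0.04,"turn":0,"grip":0},
    {"tx":0,"ty":0,"tz":0.03,"turn":0,"grip":0},
    {"tx":0,"ty":0,"tz":0,"turn":0,"grip":0},
    {"tx":0,"ty":0,"tz":0,"turn":0,"grip":0},
  ],
)

```text
time: 28.7
position: [0.4871, 0.0899, 0.1222]
tool_rot: [-0.298, -3.123, 0.014]
ft_force: [-21.1, -8.5, 48.9]
grip_width: 0.195
grip_force: 57.6
```

```bash
python3 c.py
```

```text
[0.4871 0.0899 0.1222] force [-21.1  -8.5  48.9] grip 0.19527200200931155 r 0.2001 theta 1.707 joints [ 0.84  0.26 -1.19  1.93  0.28  1.13  0.92]
```

Emit:
send_rows(
  steps=[
    {"tx":0,"ty":0,"tz":-0.03,"turn":0,"grip":0},
    {"tx":0,"ty":0,"tz":0,"turn":0,"grip":0},
    {"tx":0,"ty":0,"tz":0,"turn":0,"grip":0},
    {"tx":0,"ty":0,"tz":0,"turn":0,"grip":0},
    {"tx":0,"ty":0,"tz":0,"turn":0,"grip":0},
    {"tx":0,"ty":0,"tz":0,"turn":0,"grip":0},
    {"tx":0,"ty":0,"tz":0,"turn":0,"grip":0},
    {"tx":0,"ty":0,"tz":0,"turn":0,"grip":0},
    {"tx":0,"ty":0,"tz":0,"turn":0,"grip":0},
  ],
)

```text
time: 29.82
position: [0.4871, 0.09, 0.1227]
tool_rot: [-0.297, -3.124, 0.011]
ft_force: [-16.8, -6.8, 36.5]
grip_width: 0.2
grip_force: 56.9
```

Emit:
send_rows(
  steps=[
    {"tx":0,"ty":0,"tz":0,"turn":0,"grip":0},
    {"tx":0,"ty":0,"tz":0,"turn":0,"grip":0},
    {"tx":0,"ty":0,"tz":0,"turn":0,"grip":0},
    {"tx":0,"ty":0,"tz":0,"turn":0,"grip":0},
    {"tx":0,"ty":0,"tz":0,"turn":0,"grip":0},
    {"tx":0,"ty":0,"tz":0,"turn":0,"grip":0},
    {"tx":0,"ty":0,"tz":0,"turn":0,"grip":0},
    {"tx":0,"ty":0,"tz":0,"turn":0,"grip":0},
  ],
)

```text
time: 30.82
position: [0.4871, 0.09, 0.1227]
tool_rot: [-0.297, -3.124, 0.012]
ft_force: [-16.6, -7.1, 36.5]
grip_width: 0.196
grip_force: 56.9
```

```bash
python3 c.py
python3 - <<'E'
import numpy as np
th=np.linspace(1.70,0.0,31); ph=np.radians(97)-th
y=-.2*np.cos(ph)/.06; z=-.2*np.sin(ph)/.06
print([(float(round(a,2)),float(round(b,2))) for a,b in zip(np.diff(np.round(y,2)),np.diff(np.round(z,2)))])
E
```

```text
[0.4871 0.09   0.1227] force [-16.6  -7.1  36.5] grip 0.19599015785577928 r 0.2001 theta 1.704 joints [ 0.84  0.26 -1.19  1.93  0.27  1.13  0.92]
[(0.0, -0.19), (0.02, -0.18), (0.02, -0.19), (0.04, -0.19), (0.04, -0.18), (0.06, -0.18), (0.07, -0.18), (0.07, -0.17), (0.09, -0.17), (0.1, -0.16), (0.1, -0.16), (0.11, -0.15), (0.13, -0.14), (0.13, -0.14), (0.13, -0.13), (0.15, -0.12), (0.15, -0.11), (0.16, -0.11), (0.16, -0.09), (0.17, -0.09), (0.17, -0.08), (0.18, -0.06), (0.18, -0.06), (0.18, -0.04), (0.19, -0.04), (0.18, -0.03), (0.19, -0.01), (0.19, 0.0), (0.19, 0.0), (0.19, 0.02)]
```

Emit:
send_rows(
  steps=[
    {"tx":0,"ty":0,"tz":-0.1,"turn":0,"grip":0},
    {"tx":0,"ty":0.01,"tz":-0.15,"turn":0,"grip":0},
    {"tx":0,"ty":0.02,"tz":-0.19,"turn":0,"grip":0},
    {"tx":0,"ty":0.04,"tz":-0.19,"turn":0,"grip":0},
    {"tx":0,"ty":0.04,"tz":-0.18,"turn":0,"grip":0},
    {"tx":0,"ty":0.06,"tz":-0.18,"turn":0,"grip":0},
    {"tx":0,"ty":0.07,"tz":-0.18,"turn":0,"grip":0},
    {"tx":0,"ty":0.07,"tz":-0.17,"turn":0,"grip":0},
    {"tx":0,"ty":0.09,"tz":-0.17,"turn":0,"grip":0},
    {"tx":0,"ty":0.1,"tz":-0.16,"turn":0,"grip":0},
    {"tx":0,"ty":0,"tz":0,"turn":0,"grip":0},
  ],
)

```text
time: 32.2
position: [0.4936, 0.1199, 0.221]
tool_rot: [-0.297, -3.127, 0.006]
ft_force: [-5.0, -5.3, 8.1]
grip_width: 0.199
grip_force: 55.8
```

```bash
python3 c.py
```

```text
[0.4936 0.1199 0.221 ] force [-5.  -5.3  8.1] grip 0.19920081664315792 r 0.1948 theta 1.177 joints [ 0.88  0.16 -1.26  1.79  0.16  1.31  0.97]
```

Emit:
send_rows(
  steps=[
    {"tx":0,"ty":0.1,"tz":-0.17,"turn":0,"grip":0},
    {"tx":0,"ty":0.11,"tz":-0.16,"turn":0,"grip":0},
    {"tx":0,"ty":0.12,"tz":-0.15,"turn":0,"grip":0},
    {"tx":0,"ty":0.13,"tz":-0.15,"turn":0,"grip":0},
    {"tx":0,"ty":0.13,"tz":-0.14,"turn":0,"grip":0},
    {"tx":0,"ty":0.15,"tz":-0.13,"turn":0,"grip":0},
    {"tx":0,"ty":0.15,"tz":-0.11,"turn":0,"grip":0},
    {"tx":0,"ty":0.16,"tz":-0.11,"turn":0,"grip":0},
    {"tx":0,"ty":0.16,"tz":-0.09,"turn":0,"grip":0},
    {"tx":0,"ty":0.17,"tz":-0.09,"turn":0,"grip":0},
    {"tx":0,"ty":0,"tz":0,"turn":0,"grip":0},
  ],
)

```text
time: 33.58
position: [0.5105, 0.2046, 0.2974]
tool_rot: [0.294, 3.125, 0.007]
ft_force: [6.8, 2.7, -6.9]
grip_width: 0.195
grip_force: 55.4
```

```bash
python3 c.py
```

```text
[0.5105 0.2046 0.2974] force [ 6.8  2.7 -6.9] grip 0.19464873710057376 r 0.1913 theta 0.571 joints [ 0.64  0.26 -1.25  1.58  0.25  1.47  0.76]
```

Emit:
send_rows(
  steps=[
    {"tx":0,"ty":0.17,"tz":-0.08,"turn":0,"grip":0},
    {"tx":0,"ty":0.18,"tz":-0.07,"turn":0,"grip":0},
    {"tx":0,"ty":0.18,"tz":-0.06,"turn":0,"grip":0},
    {"tx":0,"ty":0.18,"tz":-0.05,"turn":0,"grip":0},
    {"tx":0,"ty":0.18,"tz":-0.04,"turn":0,"grip":0},
    {"tx":0,"ty":0.18,"tz":-0.03,"turn":0,"grip":0},
    {"tx":0,"ty":0.19,"tz":-0.01,"turn":0,"grip":0},
    {"tx":0,"ty":0.19,"tz":0,"turn":0,"grip":0},
    {"tx":0,"ty":0.15,"tz":0,"turn":0,"grip":0},
    {"tx":0,"ty":0.1,"tz":0.01,"turn":0,"grip":0},
    {"tx":0,"ty":0,"tz":0,"turn":0,"grip":0},
  ],
)

```text
time: 34.95
position: [0.5292, 0.3014, 0.3149]
tool_rot: [-0.299, -3.125, 0.004]
ft_force: [5.0, -1.8, -10.1]
grip_width: 0.198
grip_force: 55.7
```

```bash
python3 c.py
```

```text
[0.5292 0.3014 0.3149] force [  5.   -1.8 -10.1] grip 0.1981660852053757 r 0.1906 theta 0.041 joints [ 0.3   0.42 -1.17  1.4   0.39  1.57  0.54]
```

Emit:
send_rows(
  steps=[
    {"tx":0,"ty":0.06,"tz":0,"turn":0,"grip":0},
    {"tx":0,"ty":0.06,"tz":0,"turn":0,"grip":0},
    {"tx":0,"ty":0.03,"tz":0,"turn":0,"grip":0},
    {"tx":0,"ty":0,"tz":0,"turn":0,"grip":0},
  ],
)

```text
time: 35.45
position: [0.5307, 0.3092, 0.3143]
tool_rot: [-0.3, -3.124, 0.007]
ft_force: [4.1, -2.6, -12.6]
grip_width: 0.202
grip_force: 55.4
```

```bash
python3 c.py
```

```text
[0.5307 0.3092 0.3143] force [  4.1  -2.6 -12.6] grip 0.201862209949572 r 0.1907 theta -0.001 joints [ 0.27  0.44 -1.16  1.39  0.4   1.58  0.53]
```

Emit:
send_rows(
  steps=[
    {"tx":0,"ty":0,"tz":0,"turn":0,"grip":0.35},
    {"tx":0,"ty":0,"tz":0,"turn":0,"grip":0.6},
    {"tx":0,"ty":0,"tz":0,"turn":0,"grip":1},
    {"tx":0,"ty":0,"tz":0,"turn":0,"grip":1},
    {"tx":0,"ty":0,"tz":0,"turn":0,"grip":1},
    {"tx":0,"ty":0,"tz":0,"turn":0,"grip":1},
    {"tx":0,"ty":0,"tz":0,"turn":0,"grip":1},
  ],
  newtons=50,
)

```text
time: 36.33
position: [0.5301, 0.3114, 0.3175]
tool_rot: [0.297, 3.128, -0.0]
ft_force: [-0.1, 0.4, 1.2]
grip_width: 0.912
grip_force: 0.0
```

Emit:
send_rows(
  steps=[
    {"tx":0,"ty":0,"tz":-0.3,"turn":0,"grip":1},
    {"tx":0,"ty":0,"tz":-0.6,"turn":0,"grip":1},
    {"tx":0,"ty":0,"tz":-0.6,"turn":0,"grip":1},
    {"tx":0,"ty":0,"tz":-0.6,"turn":0,"grip":1},
    {"tx":0,"ty":0,"tz":-0.4,"turn":0,"grip":1},
    {"tx":0,"ty":0,"tz":0,"turn":0,"grip":1},
  ],
)

```text
time: 37.08
position: [0.53, 0.3125, 0.4702]
tool_rot: [0.296, 3.125, 0.005]
ft_force: [0.0, 0.7, 0.3]
grip_width: 1.002
grip_force: 0.0
```

```bash
python3 lev.py w9.png
python3 - <<'E'
from h import *
d=cv2.imread('pics/w9.png')[90:270,90:330]; cv2.imwrite('pics/w9c.png',cv2.resize(d,(720,540),interpolation=3))
plan(.474,.1635,.25,-6.0)
E
```

```text
[ 0.153866    0.43601973 -1.15877165  1.05547301  0.41758092  1.87317821
  0.54665547]
[ 240  133   22  107 2199] ((250.5, 186.0), (106.0, 21.0), 90.0)
ctr [0.52985091 0.31057811 0.332     ]
[0.4827 0.3197 0.332 ]
[0.5317 0.32   0.332 ]
[0.582  0.3005 0.332 ]
[0.528  0.3012 0.332 ]
cur [0.5299 0.3121 0.4684] 79.19 turn -0.0 tx ty tz -0.01 -0.07 2.42
cur [0.5299 0.3121 0.4684] 79.19 turn 10.65 tx ty tz -2.56 -0.67 3.64
```

View pics/w9c.png

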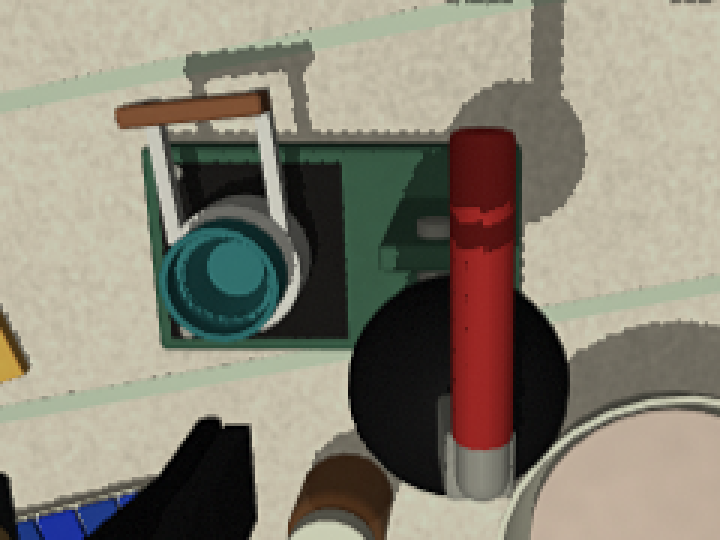

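The lever is back at rest, with the bar where it began. The two shells are still nested in the mould at crop (225,280), and the handle bar runs from crop (120,115) to (268,100). Next, move over the mould handle.

Emit:
send_rows(
  steps=[
    {"tx":0,"ty":0,"tz":0,"turn":1,"grip":1},
    {"tx":0,"ty":0,"tz":0,"turn":1,"grip":1},
    {"tx":0,"ty":0,"tz":0,"turn":1,"grip":1},
    {"tx":0,"ty":0,"tz":0,"turn":1,"grip":1},
    {"tx":0,"ty":0,"tz":0,"turn":1,"grip":1},
    {"tx":0,"ty":0,"tz":0,"turn":1,"grip":1},
    {"tx":0,"ty":0,"tz":0,"turn":1,"grip":1},
    {"tx":0,"ty":0,"tz":0,"turn":1,"grip":1},
    {"tx":0,"ty":0,"tz":0,"turn":1,"grip":1},
    {"tx":0,"ty":0,"tz":0,"turn":1,"grip":1},
    {"tx":0,"ty":0,"tz":0,"turn":0.65,"grip":1},
  ],
)

```text
time: 38.5
position: [0.5299, 0.3109, 0.4661]
tool_rot: [-2.339, -2.097, 0.004]
ft_force: [0.5, 0.1, 0.2]
grip_width: 0.997
grip_force: 0.0
```

Emit:
send_rows(
  steps=[
    {"tx":-0.5,"ty":-0.13,"tz":0,"turn":0,"grip":1},
    {"tx":-0.7,"ty":-0.2,"tz":0,"turn":0,"grip":1},
    {"tx":-0.7,"ty":-0.2,"tz":0,"turn":0,"grip":1},
    {"tx":-0.66,"ty":-0.14,"tz":0.2,"turn":0,"grip":1},
    {"tx":0,"ty":0,"tz":0.6,"turn":0,"grip":1},
    {"tx":0,"ty":0,"tz":0.6,"turn":0,"grip":1},
    {"tx":0,"ty":0,"tz":0.6,"turn":0,"grip":1},
    {"tx":0,"ty":0,"tz":0.6,"turn":0,"grip":1},
    {"tx":0,"ty":0,"tz":0.6,"turn":0,"grip":1},
    {"tx":0,"ty":0,"tz":0.4,"turn":0,"grip":1},
    {"tx":0,"ty":0,"tz":0,"turn":0,"grip":1},
    {"tx":0,"ty":0,"tz":0,"turn":0,"grip":1},
  ],
)

```text
time: 40.0
position: [0.4741, 0.1629, 0.252]
tool_rot: [2.336, 2.101, 0.001]
ft_force: [0.4, 0.6, 1.0]
grip_width: 1.002
grip_force: 0.0
```

Run:
```python
from h import *
plan(.474,.1635,.0885,-6.0); T=pose(); d=shot('wrist','w10.png'); print(ctrl.get_state()['joint_positions'])
m,l,bs=blobs(d['pixels'],(5,90,40),(16,255,220),300)
for i,s,c in bs:
    r=cv2.minAreaRect(np.argwhere(l==i)[:,::-1].astype(np.float32)); print(s,np.round(r[0],1),np.round(r[1],1),r[2],ray(d,r[0],.1,T).round(4))
for i,s,c in blobs(d['pixels'],(82,90,40),(98,255,255),600)[2]: print('teal',s,ray(d,(s[0]+s[2]/2-.5,s[1]+s[3]/2-.5),.102,T).round(4))
```

```text
cur [0.4741 0.1629 0.252 ] -6.06 turn -0.01 tx ty tz 0.01 -0.0 2.73
[ 0.45203268  0.03422101 -0.844344    1.76342987  0.02654276  1.35417573
 -0.50336694]
[ 456  105   56   63 2505] [483.5 136. ] [62. 55.] 90.0 [0.6875 0.184  0.1   ]
[245 138  13  80 943] [251.  177.5] [79. 12.] 90.0 [0.4718 0.1673 0.1   ]
teal [ 317  143   69   70 3516] [0.5657 0.158  0.102 ]
```

View pics/w10.png

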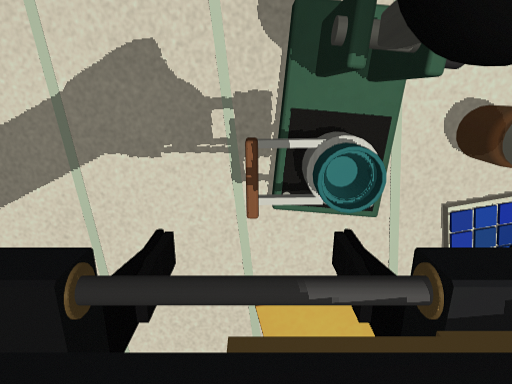

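The bar is straight between the fingers at (251,177), yaw matched, and the stack is intact at (350,177). I'll half-close the fingers before descending so the near one clears the pot rim.

Emit:
send_rows(
  steps=[
    {"tx":0.03,"ty":-0.03,"tz":0,"turn":0,"grip":0.45},
    {"tx":0,"ty":0,"tz":0.4,"turn":0,"grip":0.45},
    {"tx":0,"ty":0,"tz":0.5,"turn":0,"grip":0.45},
    {"tx":0,"ty":0,"tz":0.5,"turn":0,"grip":0.45},
    {"tx":0,"ty":0,"tz":0.5,"turn":0,"grip":0.45},
    {"tx":0,"ty":0,"tz":0.4,"turn":0,"grip":0.45},
    {"tx":0,"ty":0,"tz":0.3,"turn":0,"grip":0.45},
    {"tx":0,"ty":0,"tz":0.17,"turn":0,"grip":0.45},
    {"tx":0,"ty":0,"tz":0,"turn":0,"grip":0.45},
    {"tx":0,"ty":0,"tz":0,"turn":0,"grip":0.45},
  ],
)

```text
time: 41.3
position: [0.473, 0.1652, 0.0861]
tool_rot: [2.335, 2.101, 0.002]
ft_force: [0.8, 0.9, 0.1]
grip_width: 0.45
grip_force: 0.0
```

Emit:
send_rows(
  steps=[
    {"tx":0,"ty":0,"tz":0,"turn":0,"grip":0.3},
    {"tx":0,"ty":0,"tz":0,"turn":0,"grip":0.2},
    {"tx":0,"ty":0,"tz":0,"turn":0,"grip":0},
    {"tx":0,"ty":0,"tz":0,"turn":0,"grip":0},
    {"tx":0,"ty":0,"tz":0,"turn":0,"grip":0},
    {"tx":0,"ty":0,"tz":0,"turn":0,"grip":0},
  ],
  newtons=55,
)

```text
time: 42.05
position: [0.4724, 0.1649, 0.0854]
tool_rot: [2.335, 2.101, 0.0]
ft_force: [0.7, -0.1, 1.3]
grip_width: 0.133
grip_force: 55.0
```

Emit:
send_rows(
  steps=[
    {"tx":0,"ty":0,"tz":-0.05,"turn":0,"grip":0},
    {"tx":0,"ty":0,"tz":-0.15,"turn":0,"grip":0},
    {"tx":0,"ty":0,"tz":-0.25,"turn":0,"grip":0},
    {"tx":0,"ty":0,"tz":-0.3,"turn":0,"grip":0},
    {"tx":0,"ty":0,"tz":-0.2,"turn":0,"grip":0},
    {"tx":0,"ty":0,"tz":-0.1,"turn":0,"grip":0},
    {"tx":0,"ty":0,"tz":0,"turn":0,"grip":0},
  ],
)

```text
time: 42.92
position: [0.4725, 0.1649, 0.1487]
tool_rot: [2.335, 2.101, 0.001]
ft_force: [0.1, -0.7, -2.8]
grip_width: 0.131
grip_force: 55.0
```

Run:
```python
from h import *
s=ctrl.get_state();print(s['position'],s['grip_width'],s['ft_force'],s['torque'])
plan(.458,-.109,.0674,-6.06); shot('scene','s3.png')
a=cv2.imread('pics/s3.png')[90:300,180:390]; cv2.imwrite('pics/s3c.png',cv2.resize(a,(600,600),interpolation=3))
```

```text
[0.47252515 0.16487571 0.14872878] 0.13056325842241076 [ 0.11840276 -0.67412112 -2.783191  ] [-0.04081221  0.17635641 -0.01290109]
cur [0.4725 0.1649 0.1487] -6.05 turn 0.0 tx ty tz -4.56 0.24 1.36
```

View pics/s3c.png

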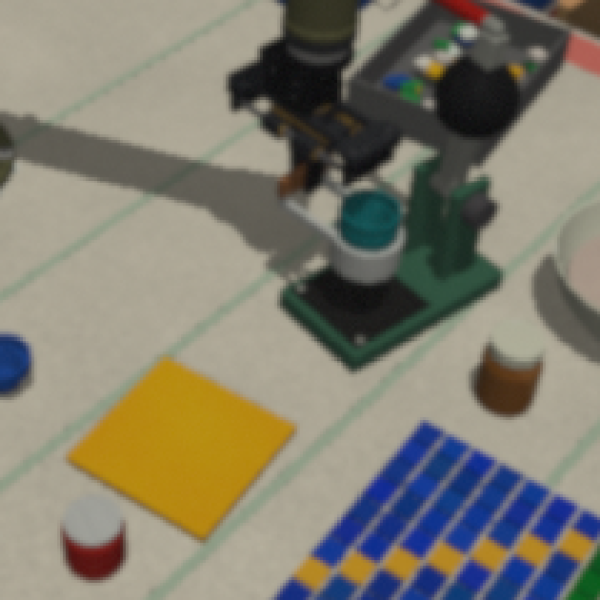

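The mould hangs level with the teal stack nested at crop (370,225). Carrying it gently to the board at crop (185,450).

Emit:
send_rows(
  steps=[
    {"tx":-0.1,"ty":0.02,"tz":0,"turn":0,"grip":0},
    {"tx":-0.2,"ty":0.02,"tz":0,"turn":0,"grip":0},
    {"tx":-0.3,"ty":0.02,"tz":0,"turn":0,"grip":0},
    {"tx":-0.4,"ty":0.02,"tz":0,"turn":0,"grip":0},
    {"tx":-0.5,"ty":0.02,"tz":0,"turn":0,"grip":0},
    {"tx":-0.55,"ty":0.02,"tz":0,"turn":0,"grip":0},
    {"tx":-0.55,"ty":0.02,"tz":0,"turn":0,"grip":0},
    {"tx":-0.55,"ty":0.02,"tz":0,"turn":0,"grip":0},
    {"tx":-0.5,"ty":0.02,"tz":0,"turn":0,"grip":0},
    {"tx":-0.4,"ty":0.02,"tz":0,"turn":0,"grip":0},
    {"tx":-0.3,"ty":0.02,"tz":0,"turn":0,"grip":0},
    {"tx":-0.15,"ty":0.02,"tz":0,"turn":0,"grip":0},
  ],
)

```text
time: 44.48
position: [0.4579, -0.1064, 0.1482]
tool_rot: [-2.337, -2.099, 0.0]
ft_force: [-0.2, 0.3, -2.0]
grip_width: 0.133
grip_force: 55.0
```

Emit:
send_rows(
  steps=[
    {"tx":-0.06,"ty":0,"tz":0,"turn":0,"grip":0},
    {"tx":0,"ty":0,"tz":0.15,"turn":0,"grip":0},
    {"tx":0,"ty":0,"tz":0.3,"turn":0,"grip":0},
    {"tx":0,"ty":0,"tz":0.3,"turn":0,"grip":0},
    {"tx":0,"ty":0,"tz":0.2,"turn":0,"grip":0},
    {"tx":0,"ty":0,"tz":0.1,"turn":0,"grip":0},
    {"tx":0,"ty":0,"tz":0,"turn":0,"grip":0},
    {"tx":0,"ty":0,"tz":0,"turn":0,"grip":0},
  ],
)

```text
time: 45.48
position: [0.4584, -0.1088, 0.0859]
tool_rot: [2.335, 2.101, 0.001]
ft_force: [0.2, -0.1, -2.6]
grip_width: 0.136
grip_force: 55.0
```

Run:
```python
from h import *
s=ctrl.get_state();print(s['ft_force'],s['torque'])
plan(.458,-.109,.0674,-6.06); t=ctrl.get_image('top')
for i,s,c in blobs(t['pixels'],(82,90,40),(98,255,255),40)[2]: print(s,c,ray(t,c,.095))
```

```text
[ 0.22875995 -0.14258003 -2.61558572] [-0.01168977  0.10230693 -0.00312022]
cur [ 0.4584 -0.1088  0.0859] -6.03 turn 0.0 tx ty tz -0.0 -0.01 0.31
[262 185  17   8 102] [270.11764706 188.65686275] [ 0.56967435 -0.12146842  0.095     ]
```

Emit:
send_rows(
  steps=[
    {"tx":0,"ty":0,"tz":0.1,"turn":0,"grip":0},
    {"tx":0,"ty":0,"tz":0.08,"turn":0,"grip":0},
    {"tx":0,"ty":0,"tz":0.06,"turn":0,"grip":0},
    {"tx":0,"ty":0,"tz":0.03,"turn":0,"grip":0},
    {"tx":0,"ty":0,"tz":0.02,"turn":0,"grip":0},
    {"tx":0,"ty":0,"tz":0,"turn":0,"grip":0},
    {"tx":0,"ty":0,"tz":0,"turn":0,"grip":0},
  ],
)

```text
time: 46.4
position: [0.458, -0.1087, 0.068]
tool_rot: [2.335, 2.101, 0.0]
ft_force: [0.5, -0.5, -2.9]
grip_width: 0.131
grip_force: 55.0
```

Emit:
send_rows(
  steps=[
    {"tx":0,"ty":0,"tz":0.02,"turn":0,"grip":0},
    {"tx":0,"ty":0,"tz":0.02,"turn":0,"grip":0},
    {"tx":0,"ty":0,"tz":0,"turn":0,"grip":0},
    {"tx":0,"ty":0,"tz":0,"turn":0,"grip":0},
  ],
)

```text
time: 46.9
position: [0.4577, -0.1087, 0.0669]
tool_rot: [-2.335, -2.101, 0.002]
ft_force: [-7.9, 1.3, 11.5]
grip_width: 0.13
grip_force: 55.0
```

Seated on the board. Relieve the load slightly, release and rise.

Emit:
send_rows(
  steps=[
    {"tx":0,"ty":0,"tz":-0.02,"turn":0,"grip":0},
    {"tx":0,"ty":0,"tz":0,"turn":0,"grip":0.2},
    {"tx":0,"ty":0,"tz":0,"turn":0,"grip":0.3},
    {"tx":0,"ty":0,"tz":0,"turn":0,"grip":0.4},
    {"tx":0,"ty":0,"tz":0,"turn":0,"grip":0.4},
    {"tx":0,"ty":0,"tz":0,"turn":0,"grip":0.4},
    {"tx":0,"ty":0,"tz":-0.2,"turn":0,"grip":0.4},
    {"tx":0,"ty":0,"tz":-0.5,"turn":0,"grip":0.4},
    {"tx":0,"ty":0,"tz":-0.7,"turn":0,"grip":0.4},
    {"tx":0,"ty":0,"tz":-0.7,"turn":0,"grip":0.4},
    {"tx":0,"ty":0,"tz":-0.6,"turn":0,"grip":0.4},
    {"tx":0,"ty":0,"tz":0,"turn":0,"grip":0.4},
  ],
)

```text
time: 48.4
position: [0.4599, -0.109, 0.2326]
tool_rot: [2.33, 2.097, 0.004]
ft_force: [0.0, 0.4, -0.8]
grip_width: 0.397
grip_force: 0.0
```

Run:
```python
from h import *
T=pose(); d=ctrl.get_image('wrist'); shot('scene','s4.png')
for i,s,c in blobs(d['pixels'],(82,90,40),(98,255,255),600)[2]: print('teal',s,ray(d,(s[0]+s[2]/2-.5,s[1]+s[3]/2-.5),.084,T).round(4))
a=cv2.imread('pics/s4.png')[60:300,130:390]; cv2.imwrite('pics/s4c.png',cv2.resize(a,(650,600),interpolation=3))
```

```text
teal [ 315  146   70   69 3647] [ 0.5507 -0.1163  0.084 ]
```

View pics/s4c.png

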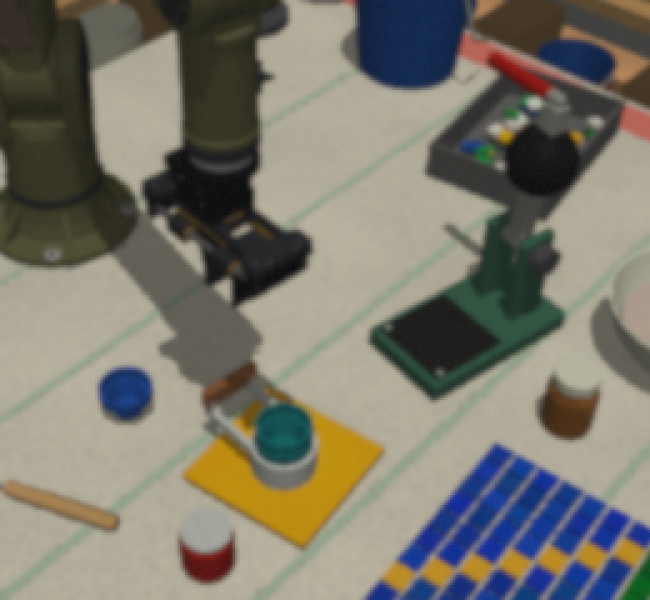

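The mould stands upright mid-board at crop (285,450), with the stack nested. The lever is at rest, the gripper is clear, and the tin, jar and spatula are where they were.

```bash
python3 -c "
from bench import ctrl
print(ctrl.close_job())"
```

```text
the job is handed in; nothing more can be done
None
```

The job is handed in, though the hand-in gave no verdict: both teal shells on the table were nested in the mould, pressed for over 2 s and eased back, and the mould stands upright mid-board with the stack in it, the lever at rest and the gripper clear.

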